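# Close up a vehicle control box: lid on, four clips down

## Task

Pick up the loose lid and set it gently, without dropping it, squarely on the open control box that leans in its cradle, so that it sits fully home. Then flip all four of the lid's side clips fully down against the box and let go, without disturbing the other things on the bench.

Things in the scene. Friction and masses are not known exactly. Their poses are not given: they have to be found in the camera images.
- box: Open grey plastic control box, 130 (x) x 110 (y) x 60 mm deep, 4 mm walls, fixed in a steel cradle on the bench, leaning 30 deg so its open top faces up and away from the robot. Origin: centre of the open rim, 110 mm above the bench; z points out of the opening, x up the slope (toward the robot), y along the level edges. Cradle foot: 55 mm beyond the origin to 115 mm on the robot's side, 130 wide
- lid: Loose lid, first lying flat, right way up, on the bench: grey plate 138 (x) x 116 (y) x 12 mm, about 0.4 kg, four clips on its y edges. Origin: centre of the plate's underside, z up. Below it a rim 10.5 mm deep (118 x 98, tapering to 112 x 92) fits the box's 122 x 102 opening; on the bench the origin is 10.5 mm up. Seated, origin and z match the box's; x along the box's x, either way round
- lid_handle (a point): Middle of the lid's handle, 29 mm above the lid's origin: a black upright bar along the lid's x, centred, 70 long, 14 wide (y), from z 12 to 46 mm
- clip0 (a joint): Side clip 0: steel flap 30 wide (x), 30 long, 4 mm thick, hinged on the lid at x 38, y 61, z 8 mm (lid frame), axis along the lid's x. 0 = fully down, square to the lid, along the box wall (hard stop); 1.57 = straight out from the lid's edge; stop at 2.0 rad. Turns stiffly (0.03 N m, 1 to 2 N at the flap) and stays where it is left
- clip0_tip (a point): Middle of the free edge of clip 0, 30 mm from its hinge
- clip1 (a joint): Side clip 1: steel flap 30 wide (x), 30 long, 4 mm thick, hinged on the lid at x -38, y 61, z 8 mm (lid frame), axis along the lid's x. 0 = fully down, square to the lid, along the box wall (hard stop); 1.57 = straight out from the lid's edge; stop at 2.0 rad. Turns stiffly (0.03 N m, 1 to 2 N at the flap) and stays where it is left
- clip1_tip (a point): Middle of the free edge of clip 1, 30 mm from its hinge
- clip2 (a joint): Side clip 2: steel flap 30 wide (x), 30 long, 4 mm thick, hinged on the lid at x 38, y -61, z 8 mm (lid frame), axis along the lid's x. 0 = fully down, square to the lid, along the box wall (hard stop); 1.57 = straight out from the lid's edge; stop at 2.0 rad. Turns stiffly (0.03 N m, 1 to 2 N at the flap) and stays where it is left
- clip2_tip (a point): Middle of the free edge of clip 2, 30 mm from its hinge
- clip3 (a joint): Side clip 3: steel flap 30 wide (x), 30 long, 4 mm thick, hinged on the lid at x -38, y -61, z 8 mm (lid frame), axis along the lid's x. 0 = fully down, square to the lid, along the box wall (hard stop); 1.57 = straight out from the lid's edge; stop at 2.0 rad. Turns stiffly (0.03 N m, 1 to 2 N at the flap) and stays where it is left
- clip3_tip (a point): Middle of the free edge of clip 3, 30 mm from its hinge
- screwdriver: Bystander: screwdriver lying on the bench; leave it alone
- jar: Bystander: clear lidded jar, 56 mm across, 70 mm high; leave it alone
- wrench: Bystander: steel open wrench lying on the bench; leave it alone
- mug: Bystander: white mug, 80 mm across, 95 mm high; leave it alone
- wheel: Bystander: small castor wheel lying flat, 130 mm across, 39 mm high; leave it alone
- bearing: Bystander: steel bearing ring, 60 mm across, 16 mm high; leave it alone
- bin: Bystander: blue open bin of bolts, 100 x 140 x 50 mm high; leave it alone
There are look-alikes about, which are no part of the job. Leave any purple look-alike of the lid alone.

How it is judged:
By the outcome, as a careful person would: the job done as asked, in the order asked, and still so for the second after the job is handed in, with the robot touching nothing.
It also fails if it takes over 56 s, if anything falls off the work surface, if the arm or the gripper's body presses on something with over 40 N, if the wrist force passes 120 N, or if a joint passes its speed limit or range.

## Robot

A 7-joint arm with a two-finger parallel gripper is mounted at the origin on the work surface. World frame = base frame: x ahead of the robot, y to its left, z up, the work surface at z = 0. Lengths are in m, angles in degrees, forces in N, time in s.
With the tool pointing down it reaches from about 0.425 to 0.95 m from the base axis. Payload 4.7 kg.
Tool frame: the origin (TCP) lies on the centre line of the jaws, within the pads' length; the fingertips stand 11 mm ahead of it and the grasp point (between the pads) lies 8 mm behind it; y points along the fingers, x is the direction in which the jaws open and shut, and the axes are right-handed (so a half turn about y gives the same grasp; the last joint's range is limited). The gripper opens to 85 mm and grips with 20 to 120 N. Pads are 22 mm wide; open, the fingers measure 114 mm over their backs; the gripper's body (76 mm by 85 mm) begins 54 mm behind the grasp point. The pads swing forward as they close: fully open they stand 13 mm farther back than shut.
Start: joints at [62.687, 26.849, -2.785, 87.806, 1.381, 65.374, -4.715], TCP at [0.292, -0.608, 0.219] pointing down, gripper open.
Joint ranges: [-148.3, 148.3], [-19.14, 114.17], [-79.39, 73.82], [5.75, 140.21], [-59.74, 239.74], [12.07, 113.84], [-152.46, 152.46]. Speed limits (degrees/s): [147.25, 147.25, 180, 180, 180, 180, 180].

## Interface

Orientations are given as a 3x3 rotation matrix whose columns are the frame's x, y, z axes.
In Python, from station import get_obs, read_camera, camera_params, hand_in, finder gives the robot as it stands. The module is installed in compiled form; this text tells all that it offers.
- The arm moves only by the tool step_arm, never from a script. Its arguments are lists of equal length, an entry for each row: "turn": the turn, a rotation vector about the tool's x, y, z in degrees, a list of three; "slide": the shift along the tool's x, y, z in m, a list of three; "grip": the finger opening in m, from 0 to 0.0854. In form: {"turn": [[wx, wy, wz], ...], "slide": [[tx, ty, tz], ...], "grip": [grip, ...]}. A call has exactly 8 rows; each row shifts and turns the commanded pose from where the row before left it, along the tool's axes as they then stand; what a row does not reach is not made up. A row lasts 1/10 s, in which the tool goes at most 50 mm and 8.59 degrees, less where a joint would pass 70% of its speed; a pose out of reach is approached as far as the arm can. A call with a gripper value outside its range is refused whole. The fingers move at their own pace and stop on an object; the grip force is fixed at half the most. Time passes only in rows, so rows that do not move let the fingers close, or fill a call up. It gives the time, the measured TCP pose, the force and the opening at its end, in the units of the state.
- get_obs(): the state, without advancing time (a new reading comes with each control period).
- read_camera(name): name is "scene" or "top"; returns the picture (400x640x3 uint8, red, green, blue); there is no depth.
- camera_params(name): a dict with "camera_matrix" (3x3 intrinsics, pixels), "D" ([k1, k2, p1, p2, k3] as OpenCV has them; the pictures are not rectified), "R" (3x3) and "t" (3): a world point X has camera coordinates R X + t. Camera axes: x right, y down, z forward; pixel columns grow to the right and rows downward; lengths in m; the calibration is good to about 2 mm. A picture is of the moment at which its call begins. camera_params takes no time and is no camera call.
- hand_in(): hands the job in, once; it reports no verdict.
Trained networks look in the newest picture that a camera, given by its name, has taken for a name from the list of things; names that differ only in an ending like _2 or _b are one class to them, and where a whole thing is asked for, a point or a joint stands for the part that bears it (a point fixed in the world has none). Each returns a list of dicts, best first, with "score" (0 to 1); they miss things now and then, are a little off and sometimes report something else, mostly with a low value. They report only what shows in the picture. A call takes as long as a camera call. They do not tell look-alikes from the thing itself.
- finder.recognise(camera, label): "centre" ([column, row] in pixels, amid what is visible of it).
- finder.masks_of(camera, label): "pixels" (400x640 bool, what is visible of it) and "centre" ([column, row] in pixels, amid what is visible of it).
- finder.place_of(camera, label): "centre" ([column, row] in pixels: a listed point, or the origin of a listed thing).
The state is a dict: "time_s": time; "joint_positions": joint angles; "qd": joint speeds; "joint_torque": joint torques, N m; "tool_pos": TCP position; "ee_rot": TCP orientation; "force": force on the tool from outside, world axes, zero at the start; "moment": the same for the moment, N m; "opening": finger opening in m.
Only numpy, scipy, OpenCV 4.12 (cv2) and the standard library are available. Lean on these libraries where they do the work, as an engineer would, in place of code of your own. Each camera call takes 0.05 s, during which the arm holds its last target.

## Working session

There is one attempt and no reset: what is moved stays moved. The work goes in short steps, Python scripts to look and compute and a tool call to move; the robot and the scene stay as the last step left them, time stands still between calls to the robot, and variables do not carry over. Pictures are saved under pics/ and viewed, and the job is handed in when it is done.

Besides the shell and the picture viewer there is one more tool, called after "Request:" in YAML: its name, and indented under it one key for each argument. step_arm: Moves the arm, as the interface text tells. Its arguments: {"type":"object","properties":{"turn":{"type":"array","items":{"type":"array","items":{"type":"number"}}},"slide":{"type":"array","items":{"type":"array","items":{"type":"number"}}},"grip":{"type":"array","items":{"type":"number"}}},"required":["turn","slide","grip"]}

```bash
mkdir -p pics
python3 - <<'E'
from station import *
import cv2
o=get_obs()
for k in o: print(k,o[k])
for c in("scene","top"):
    p=camera_params(c); print(c,p)
    cv2.imwrite(f"pics/{c}0.png",read_camera(c)[:,:,::-1])
E
```

```text
time_s 0.0
joint_positions [62.68774041 26.89743511 -2.78498299 87.87374424  1.38156244 65.37408627
 -4.71519939]
qd [ 0.05416078  0.09826487  0.01498526  0.07509481  0.03715134 -0.09751023
 -0.01280581]
joint_torque [-4.61912223e-04 -5.10322881e+01 -4.70744655e-02 -2.37711436e+01
  1.05640112e-02  7.56708527e-03 -2.20843316e-05]
tool_pos [ 0.29200772 -0.60789859  0.21745981]
ee_rot [[ 4.33019369e-01 -9.13082745e-04  9.01384154e-01]
 [-9.01382512e-01  1.72205319e-03  4.33020324e-01]
 [-1.94761485e-03 -9.99998100e-01 -7.73544318e-05]]
force [-0.89358843 -0.02709853 -0.106711  ]
moment [-0.01321671  0.01650745  0.02860581]
opening 0.08552515584149092
scene {'camera_matrix': array([[374.05148079,   0.        , 317.58838006],
       [  0.        , 374.05148079, 202.2998989 ],
       [  0.        ,   0.        ,   1.        ]]), 'D': array([-0.08699334,  0.        ,  0.        ,  0.        ,  0.        ]), 'R': array([[ 0.15984345,  0.98713081, -0.00477797],
       [ 0.78322107, -0.12976802, -0.60805017],
       [-0.60084509,  0.09345063, -0.79388422]]), 't': array([-0.06175954, -0.33651511,  1.36546381])}
top {'camera_matrix': array([[436.05090068,   0.        , 324.32328504],
       [  0.        , 436.05090068, 209.86563049],
       [  0.        ,   0.        ,   1.        ]]), 'D': array([0.03118495, 0.        , 0.        , 0.        , 0.        ]), 'R': array([[ 2.75349927e-02, -9.99617222e-01,  2.68962035e-03],
       [-9.91696145e-01, -2.76547332e-02, -1.25594474e-01],
       [ 1.25620780e-01,  7.90956784e-04, -9.92078018e-01]]), 't': array([-0.03651198,  0.51324581,  1.29365762])}
```

View pics/scene0.png

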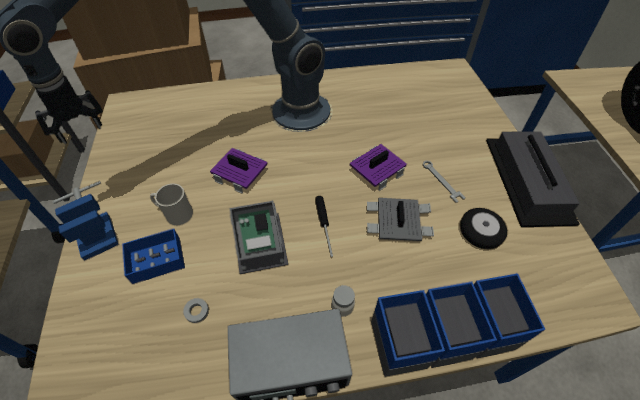

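View pics/top0.png

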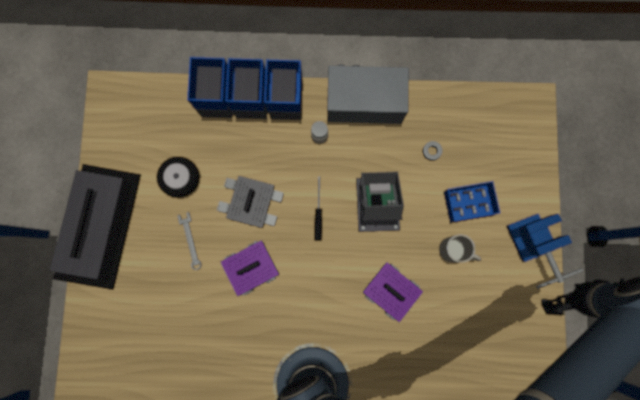

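The grey lid is at scene (400,218) / top (250,201) with its clips out. The box is at scene (258,237) / top (380,200). The two purple look-alikes stay put.

```bash
cat > h.py <<'E'
import numpy as np, cv2
from station import *
P={c:camera_params(c) for c in("scene","top")}
def proj(c,X):
    p=P[c]; r,_=cv2.Rodrigues(p["R"])
    return cv2.projectPoints(np.asarray(X,float).reshape(-1,3),r,np.array(p["t"]),p["camera_matrix"],p["D"])[0].reshape(-1,2)
def ray(c,uv):
    p=P[c]; n=cv2.undistortPoints(np.array(uv,float).reshape(1,1,2),p["camera_matrix"],p["D"]).ravel()
    d=p["R"].T@np.array([n[0],n[1],1]); return -p["R"].T@p["t"], d/np.linalg.norm(d)
def onplane(c,uv,z):
    o,d=ray(c,uv); return o+d*(z-o[2])/d[2]
def tri(uvs):
    A=np.zeros((3,3));b=np.zeros(3)
    for c,uv in uvs.items():
        o,d=ray(c,uv); M=np.eye(3)-np.outer(d,d); A+=M;b+=M@o
    return np.linalg.solve(A,b)
E
python3 - <<'E'
from h import *
np.set_printoptions(precision=4,suppress=True)
for l in ["box","lid","lid_handle","clip0_tip","clip1_tip","clip2_tip","clip3_tip"]:
  for c in("scene","top"):
    for d in finder.place_of(c,l)[:4]:
        print(l,c,np.round(d["centre"],1),round(d["score"],2), onplane(c,d["centre"],{"box":.11,"lid":.0105,"lid_handle":.0395}.get(l,.0185)))
for c in("scene","top"):
    img=read_camera(c)[:,:,::-1]
    for n,(u,v) in {"lid":((400,218) if c=="scene" else (250,201)),"box":((258,237) if c=="scene" else (380,200))}.items():
        cv2.imwrite(f"pics/{c}_{n}_z.png",cv2.resize(img[v-45:v+45,u-50:u+50],None,fx=8,fy=6.66,interpolation=cv2.INTER_CUBIC)[:600])
E
```

```text
box scene [258.6 226.9] 0.55 [ 0.5636 -0.176   0.11  ]
box top [378.4 188.6] 0.96 [ 0.5703 -0.1763  0.11  ]
lid scene [398.4 217.3] 0.85 [0.5271 0.2102 0.0105]
lid scene [240.5 165.9] 0.65 [ 0.2524 -0.2266  0.0105]
lid scene [375.4 160.2] 0.61 [0.2988 0.2022 0.0105]
lid top [390.1 290.2] 0.94 [ 0.2781 -0.2274  0.0105]
lid top [250.9 264.6] 0.77 [0.3431 0.1961 0.0105]
lid top [250.1 204.1] 0.62 [0.5284 0.2077 0.0105]
lid_handle scene [401.6 215.8] 0.91 [0.5426 0.2098 0.0395]
lid_handle scene [376.1 161.6] 0.85 [0.3315 0.1924 0.0395]
lid_handle scene [238.1 166. ] 0.77 [ 0.2797 -0.2301  0.0395]
lid_handle top [248.6 270.1] 0.88 [0.3268 0.1973 0.0395]
lid_handle top [248.7 198.7] 0.67 [0.5409 0.2077 0.0395]
lid_handle top [392.1 291.5] 0.59 [ 0.276  -0.2289  0.0395]
clip0_tip scene [404.4 215.7] 0.6 [0.5298 0.2258 0.0185]
clip0_tip scene [432.9 231.3] 0.56 [0.5937 0.2882 0.0185]
clip0_tip scene [221.4 180.4] 0.46 [ 0.3111 -0.2858  0.0185]
clip0_tip scene [381.9 186. ] 0.43 [0.4132 0.1914 0.0185]
clip0_tip top [222.9 184.1] 0.64 [0.5873 0.2931 0.0185]
clip1_tip scene [399. 176.] 0.53 [0.3829 0.2542 0.0185]
clip1_tip scene [240.2 192.4] 0.48 [ 0.3683 -0.2301  0.0185]
clip1_tip top [218.3 205.7] 0.45 [0.5196 0.3034 0.0185]
clip2_tip scene [365.9 227.4] 0.48 [0.5504 0.1086 0.0185]
clip2_tip scene [481.2 232.6] 0.28 [0.6209 0.421  0.0185]
clip2_tip top [467.3 202.9] 0.6 [ 0.5496 -0.4607  0.0185]
clip2_tip top [281.  195.7] 0.57 [0.5561 0.1125 0.0185]
clip2_tip top [270.2 282.1] 0.57 [0.2926 0.1343 0.0185]
clip2_tip top [388.1 313.1] 0.54 [ 0.2113 -0.2207  0.0185]
clip3_tip scene [367.4 205. ] 0.6 [0.4757 0.1312 0.0185]
clip3_tip scene [258.  228.3] 0.21 [ 0.5049 -0.1858  0.0185]
clip3_tip top [272.1 221.5] 0.67 [0.4755 0.1365 0.0185]
clip3_tip top [251.1 291.9] 0.47 [0.2622 0.1901 0.0185]
clip3_tip top [371.9 295.8] 0.38 [ 0.2605 -0.1718  0.0185]
```

View pics/top_lid_z.png

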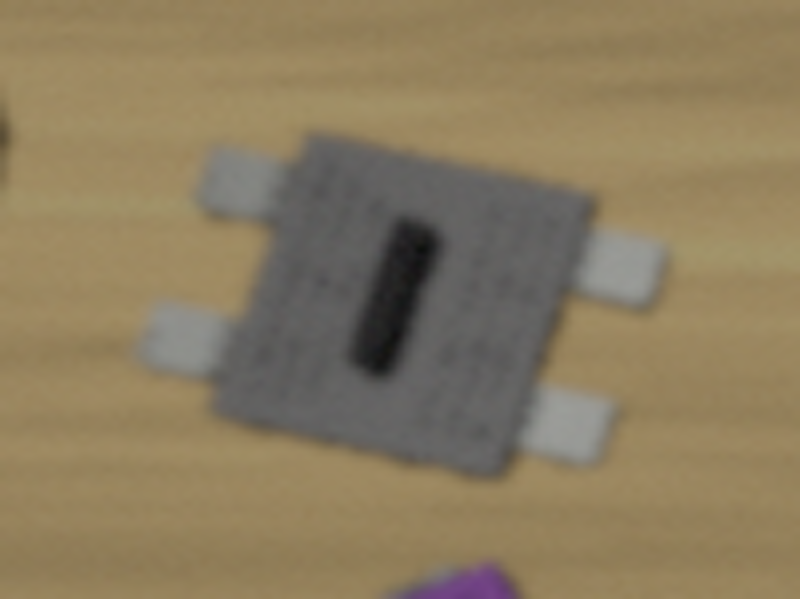

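View pics/scene_lid_z.png

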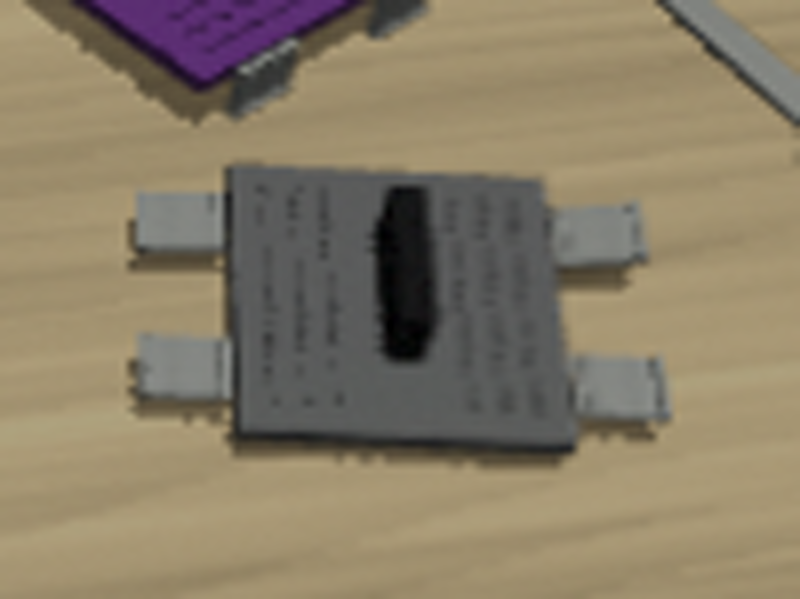

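View pics/top_box_z.png

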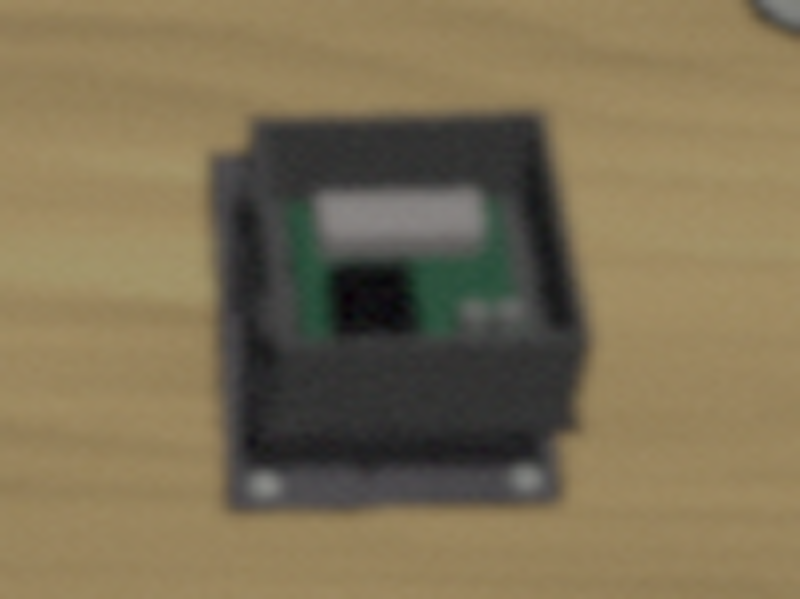

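View pics/scene_box_z.png

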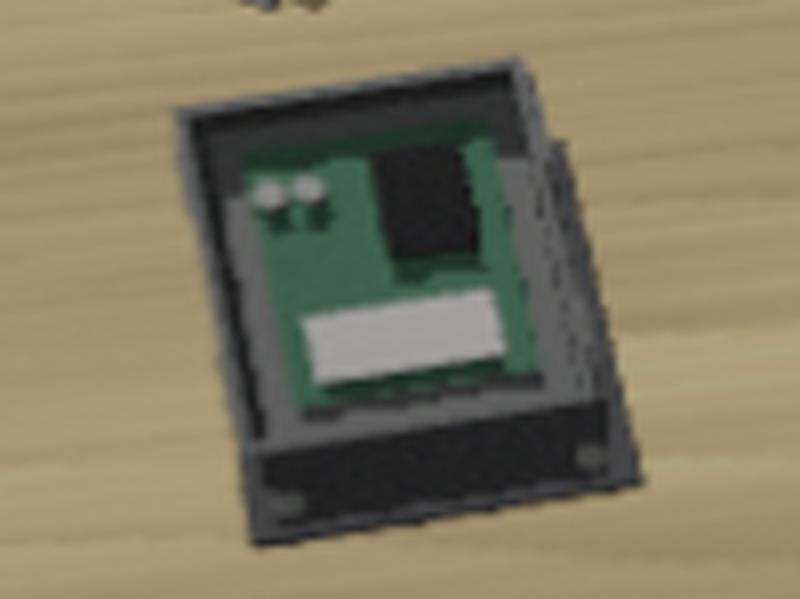

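```bash
cat >> h.py <<'E'
from scipy.optimize import least_squares
def Rbox(yaw): # box frame: x up-slope toward robot; yaw=0 -> slope dir along world -x
    c,s=np.cos(yaw),np.sin(yaw); a=np.radians(30)
    h=np.array([-c,-s,0.]) # horizontal toward robot
    x=h*np.cos(a)+np.array([0,0,np.sin(a)]); z=-h*np.sin(a)+np.array([0,0,np.cos(a)])
    return np.column_stack([x,np.cross(z,x),z])
def Rz(y):
    c,s=np.cos(y),np.sin(y); return np.array([[c,-s,0],[s,c,0],[0,0,1.]])
def crop(c0,pts): return np.array([[c0[0]+(x+.5)/8-.5,c0[1]+(y+.5)/6.66-.5] for x,y in pts])
def overlay(name,cam,segs,c0,img=None):
    if img is None: img=read_camera(cam)
    im=cv2.resize(img[c0[1]:c0[1]+90,c0[0]:c0[0]+100][:,:,::-1],None,fx=8,fy=6.66,interpolation=cv2.INTER_CUBIC)
    for s in segs:
        q=proj(cam,s); q=np.column_stack([(q[:,0]-c0[0]+.5)*8-.5,(q[:,1]-c0[1]+.5)*6.66-.5])
        cv2.polylines(im,[np.round(q).astype(int)],False,(0,255,255),1)
    cv2.imwrite(f"pics/{name}.png",im[:600])
def rect(hx,hy,z,n=1): return np.array([[hx,hy,z],[-hx,hy,z],[-hx,-hy,z],[hx,-hy,z],[hx,hy,z]])
E
python3 - <<'E'
from h import *
np.set_printoptions(precision=4,suppress=True)
# box corners order near-left?? define in box frame; box y = cross(z,x): yaw0: x=(-c30,0,s30), z=(s30,0,c30) 
B={"top":crop((330,155),[(255,120),(545,115),(585,345),(270,345)]),"scene":crop((208,192),[(178,105),(520,60),(608,400),(250,452)])}
R=Rbox(0);print("ybox",R[:,1])
# y = -world y (yaw0). left in top = +worldy = box -y ; far = box -x
Bm={"top":[(-65,-55),(-65,55),(65,55),(65,-55)],"scene":[(65,55),(65,-55),(-65,-55),(-65,55)]}
def f(p,cams=("top","scene")):
    r=[]
    for c in cams:
        X=np.array([[a*1e-3,b*1e-3,0] for a,b in Bm[c]])@Rbox(p[2]).T+[p[0],p[1],.11]
        r.append(proj(c,X)-B[c])
    return np.concatenate(r).ravel()
for cams in (("top",),("scene",),("top","scene")):
    s=least_squares(f,[.57,-.176,0],args=(cams,));print("box",cams,s.x,np.degrees(s.x[2]));print(s.fun.reshape(-1,2).T)
b=s.x
L={"top":crop((200,156),[(310,135),(595,190),(500,475),(215,410)]),"scene":crop((350,173),[(230,165),(543,180),(575,440),(235,435)])}
Lm={"top":[(69,58),(69,-58),(-69,-58),(-69,58)],"scene":[(-69,-58),(-69,58),(69,58),(69,-58)]}
def g(p,cams=("top","scene")):
    r=[]
    for c in cams:
        X=np.array([[a*1e-3,bb*1e-3,.0225] for a,bb in Lm[c]])@Rz(p[2]).T+[p[0],p[1],0]
        r.append(proj(c,X)-L[c])
    return np.concatenate(r).ravel()
for cams in (("top",),("scene",),("top","scene")):
    s=least_squares(g,[.53,.2,-.2],args=(cams,));print("lid",cams,s.x,np.degrees(s.x[2]));print(s.fun.reshape(-1,2).T)
l=s.x
tb=lambda X:X@Rbox(b[2]).T+[b[0],b[1],.11]
tl=lambda X:X@Rz(l[2]).T+[l[0],l[1],.0105]
sb=[tb(rect(.065,.055,0)),tb(rect(.061,.051,0)),tb(rect(.065,.055,-.06))]
sl=[tl(rect(.069,.058,.012)),tl(rect(.069,.058,0)),tl(rect(.035,.007,.046)),tl(rect(.035,.007,.012))]
overlay("o_bt","top",sb,(330,155));overlay("o_bs","scene",sb,(208,192))
overlay("o_lt","top",sl,(200,156));overlay("o_ls","scene",sl,(350,173))
E
```

```text
ybox [ 0. -1.  0.]
box ('top',) [ 0.5701 -0.1843  0.0299] 1.7157595949270024
[[-0.5578  0.2744  0.1836  0.0818]
 [-0.6022  0.0568  0.2099  0.2924]]
box ('scene',) [ 0.5704 -0.1823  0.0626] 3.5864388592428265
[[-0.2556  0.9786 -0.452  -0.26  ]
 [ 0.4451 -0.724  -0.3341  0.53  ]]
box ('top', 'scene') [ 0.5702 -0.1831  0.0478] 2.7412281822118842
[[-1.2923 -0.4792  0.1038  0.0229 -0.2932  1.004  -1.089  -0.986 ]
 [-0.3336 -0.3253 -0.2092  0.573   0.1007 -0.5582 -0.0221  0.2711]]
lid ('top',) [ 0.5369  0.2057 -0.2233] -12.794406661688283
[[-0.2138  0.4559  0.4407 -0.6776]
 [-1.0283 -0.0682  0.3516  0.7064]]
lid ('scene',) [ 0.5361  0.2072 -0.2325] -13.32374127595593
[[-0.6028  0.0106  0.5178  0.0366]
 [-0.1864 -0.2871  0.9857 -0.6266]]
lid ('top', 'scene') [ 0.5366  0.2065 -0.2279] -13.05660608688437
[[-0.334   0.2904  0.072  -0.9993 -0.9214 -0.3042  0.4157 -0.0696]
 [-1.0048  0.1195  0.4926  0.6791  0.0417 -0.204   1.097  -0.346 ]]
```

```bash
cd pics; python3 -c "
import cv2,numpy as np
a=[cv2.resize(cv2.imread(f'o_{k}.png'),(400,300),interpolation=cv2.INTER_AREA) for k in('bt','bs','lt','ls')]
cv2.imwrite('o_all.png',np.vstack([np.hstack(a[:2]),np.hstack(a[2:])]))"
```

```text
(no output)
```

View pics/o_all.png

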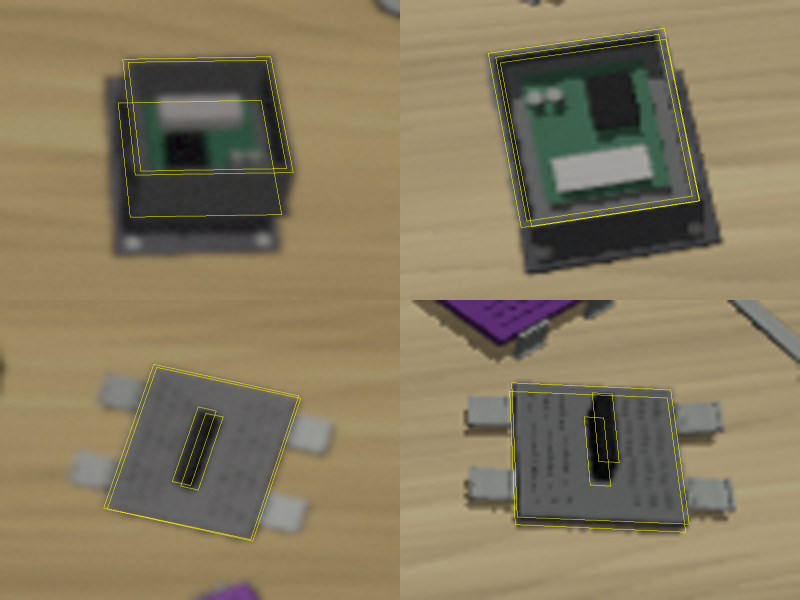

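View pics/o_bt.png

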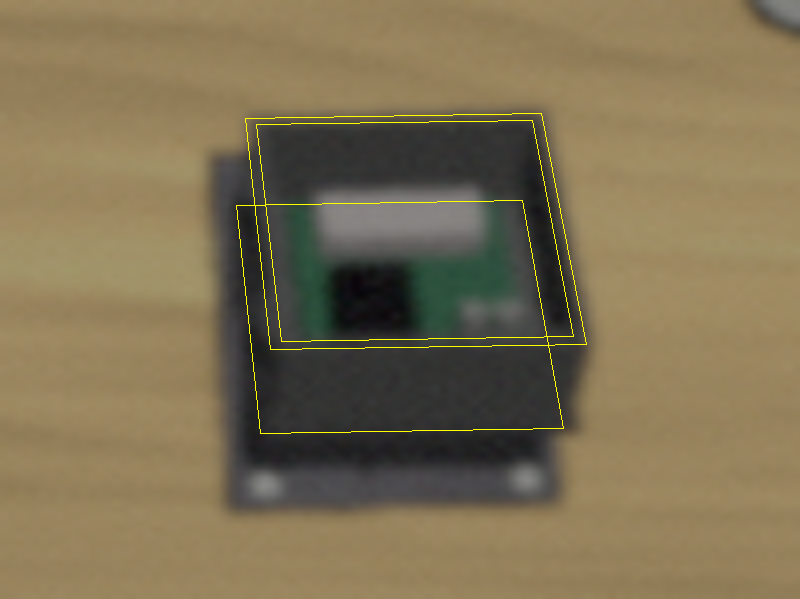

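View pics/o_bs.png

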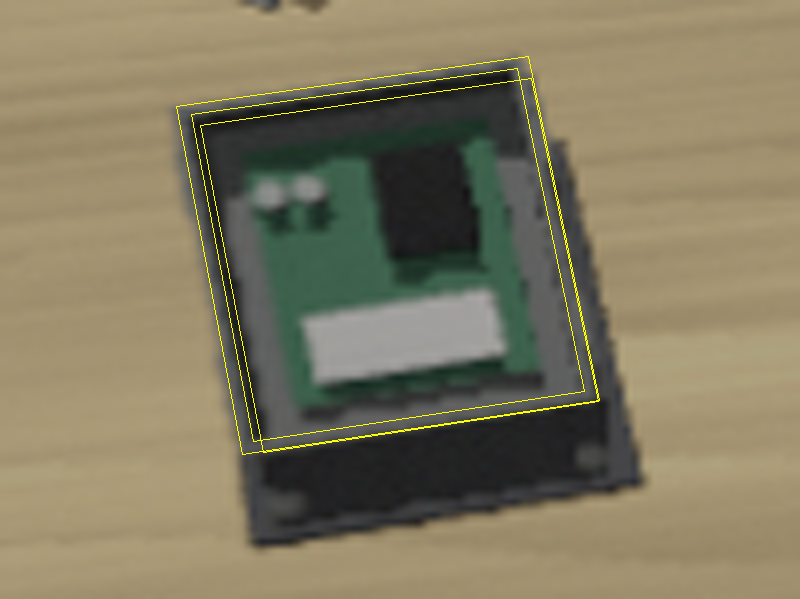

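```bash
cat >> h.py <<'E'
from scipy.ndimage import map_coordinates, gaussian_filter
def edgefit(edges,p0,model,cams=("top","scene"),win=2.5,iters=6,verbose=True,sig=.7):
    """edges: list (cam, A, B) in model frame; model(p,X)->world. snaps to strongest gradient along normal"""
    G={c:gaussian_filter(read_camera(c).astype(float).mean(2),sig) for c in cams}
    p=np.array(p0,float)
    for it in range(iters):
        S=[]
        for c,A,B in edges:
            if c not in cams: continue
            X=np.array([A+(B-A)*t for t in np.linspace(.08,.92,25)])
            q=proj(c,model(p,X)); d=q[-1]-q[0]; n=np.array([-d[1],d[0]])/np.hypot(*d)
            k=np.arange(-win,win+.01,.1)
            pts=q[:,None]+k[None,:,None]*n
            v=map_coordinates(G[c],[pts[...,1],pts[...,0]],order=3)
            v=gaussian_filter(v,[3,0]); g=np.abs(np.gradient(v,axis=1)); 
            j=g.argmax(1); ok=(j>3)&(j<len(k)-4)&(g.max(1)>.25)
            S.append((c,X[ok],q[ok]+k[j[ok]][:,None]*n,n))
        def res(p):
            return np.concatenate([(proj(c,model(p,X))-t)@n for c,X,t,n in S if len(X)])
        s=least_squares(res,p,loss="soft_l1",f_scale=.4); p=s.x
    if verbose:
        for (c,A,B),(c_,X,t,n) in zip([e for e in edges if e[0] in cams],S):
            if len(X): print(c,np.round(A*1e3),np.round(B*1e3),len(X),"med res px %.2f"%np.median((proj(c,model(p,X))-t)@n))
    return p
mbox=lambda p,X:np.asarray(X)@Rbox(p[2]).T+[p[0],p[1],.11]
mlid=lambda p,X:np.asarray(X)@Rz(p[2]).T+[p[0],p[1],.0105]
V=lambda *a:np.array(a)*1e-3
E
python3 - <<'E'
from h import *
np.set_printoptions(precision=4,suppress=True)
E=[("top",V(-65,-55,0),V(-65,55,0)),("top",V(-65,55,0),V(65,55,0)),("top",V(-61,51,0),V(61,51,0)) ,
("scene",V(65,55,0),V(65,-55,0)),("scene",V(65,55,0),V(-65,55,0)),("scene",V(-65,55,0),V(-65,-55,0)),("scene",V(65,-55,0),V(-20,-55,0)),
("scene",V(61,51,0),V(61,-51,0)),("scene",V(-61,51,0),V(61,51,0))]
E=[e for e in E if not(e[0]=="top" and abs(e[1][1])==.051)]
for cams in (("top",),("scene",),("top","scene")):
    p=edgefit(E,[.5702,-.1835,.04],mbox,cams);print("BOX",cams,p,np.degrees(p[2]))
E=[(c,V(*a,12),V(*b,12)) for c in("top","scene") for a,b in [((69,58),(69,-58)),((69,-58),(-69,-58)),((-69,-58),(-69,58)),((-69,58),(69,58))]]
for x in(-1,1):pass
for cams in (("top",),("scene",),("top","scene")):
    p=edgefit(E,[.5366,.2065,-.228],mlid,cams);print("LID",cams,p,np.degrees(p[2]))
# foot
for c,c0,pt in (("top",(330,155),[(212,155),(230,510),(560,500)]),("scene",(208,192),[(178,105),(255,545),(640,480),(562,142)])):
    q=[onplane(c,u,.005) for u in crop(c0,pt)]; print(c,np.array(q))
E
```

```text
top [-65. -55.   0.] [-65.  55.   0.] 25 med res px -0.00
top [-65.  55.   0.] [65. 55.  0.] 25 med res px -0.70
top [-61.  51.   0.] [61. 51.  0.] 25 med res px 0.70
BOX ('top',) [ 0.5698 -0.1851  0.0581] 3.3313219164656624
scene [65. 55.  0.] [ 65. -55.   0.] 25 med res px -1.20
scene [65. 55.  0.] [-65.  55.   0.] 25 med res px 1.14
scene [-65.  55.   0.] [-65. -55.   0.] 25 med res px 0.11
scene [ 65. -55.   0.] [-20. -55.   0.] 9 med res px -1.70
scene [61. 51.  0.] [ 61. -51.   0.] 25 med res px 0.40
scene [-61.  51.   0.] [61. 51.  0.] 25 med res px 0.46
BOX ('scene',) [ 0.5709 -0.1838  0.0694] 3.9761011781333453
top [-65. -55.   0.] [-65.  55.   0.] 25 med res px -0.28
top [-65.  55.   0.] [65. 55.  0.] 25 med res px -0.48
top [-61.  51.   0.] [61. 51.  0.] 25 med res px 0.92
scene [65. 55.  0.] [ 65. -55.   0.] 25 med res px -1.39
scene [65. 55.  0.] [-65.  55.   0.] 25 med res px 1.40
scene [-65.  55.   0.] [-65. -55.   0.] 25 med res px -0.02
scene [ 65. -55.   0.] [-20. -55.   0.] 10 med res px -1.63
scene [61. 51.  0.] [ 61. -51.   0.] 25 med res px 0.20
scene [-61.  51.
[... 643 characters left out ...]
69. -58.  12.] 25 med res px 0.40
top [ 69. -58.  12.] [-69. -58.  12.] 25 med res px 1.10
top [-69. -58.  12.] [-69.  58.  12.] 25 med res px 0.60
top [-69.  58.  12.] [69. 58. 12.] 25 med res px 0.90
scene [69. 58. 12.] [ 69. -58.  12.] 2 med res px -0.00
scene [ 69. -58.  12.] [-69. -58.  12.] 25 med res px 0.30
scene [-69. -58.  12.] [-69.  58.  12.] 25 med res px -0.10
scene [-69.  58.  12.] [69. 58. 12.] 25 med res px 0.50
LID ('top', 'scene') [ 0.5352  0.2068 -0.2291] -13.128235683962947
top [[ 0.6214 -0.1189  0.005 ]
 [ 0.4543 -0.1289  0.005 ]
 [ 0.4625 -0.256   0.005 ]]
scene [[ 0.4086 -0.2643  0.005 ]
 [ 0.6281 -0.244   0.005 ]
 [ 0.6195 -0.1175  0.005 ]
 [ 0.4516 -0.1268  0.005 ]]
```

```bash
cat >> h.py <<'E'
from scipy.spatial.transform import Rotation as Ro, Slerp
import json
def plan(pt,Rt,p0=None,R0=None,n=None,grip=.0854,maxs=.048,maxt=8.4):
    o=get_obs()
    p0=np.array(o["tool_pos"]) if p0 is None else np.array(p0); R0=np.array(o["ee_rot"]) if R0 is None else R0
    rv=(Ro.from_matrix(R0).inv()*Ro.from_matrix(Rt)).as_rotvec(degrees=True)
    need=int(np.ceil(max(np.linalg.norm(pt-p0)/maxs,np.linalg.norm(rv)/maxt)))
    n=n or max(need,1)
    print("t",o["time_s"],"dist %.3f rot %.1f rows need %d use %d"%(np.linalg.norm(pt-p0),np.linalg.norm(rv),need,n))
    p=p0.copy();R=Ro.from_matrix(R0); T=[];S=[]
    for k in range(n):
        tgt=p0+(pt-p0)*(k+1)/n
        s=np.round(R.as_matrix().T@(tgt-p),4); t=np.round(rv/n,1)
        p=p+R.as_matrix()@s; R=R*Ro.from_rotvec(t,degrees=True)
        T.append(t.tolist());S.append(s.tolist())
    while len(T)%8: T.append([0,0,0]);S.append([0,0,0])
    for i in range(0,len(T),8): print(json.dumps({"turn":T[i:i+8],"slide":S[i:i+8]}))
def Rdown(head): # tool x heading deg, tool y down
    a=np.radians(head); x=np.array([np.cos(a),np.sin(a),0]); y=np.array([0,0,-1.]); return np.column_stack([x,y,np.cross(x,y)])
E
python3 - <<'E'
from h import *
plan(np.array([.5355,.2065,.16]),Rdown(-103.1),n=21)
E
```

```text
t 1.5 dist 0.852 rot 38.8 rows need 18 use 21
{"turn": [[-0.0, 1.8, 0.0], [-0.0, 1.8, 0.0], [-0.0, 1.8, 0.0], [-0.0, 1.8, 0.0], [-0.0, 1.8, 0.0], [-0.0, 1.8, 0.0], [-0.0, 1.8, 0.0], [-0.0, 1.8, 0.0]], "slide": [[-0.03, 0.0028, 0.0272], [-0.0308, 0.0028, 0.0263], [-0.0316, 0.0028, 0.0253], [-0.0324, 0.0027, 0.0243], [-0.0331, 0.0028, 0.0233], [-0.0339, 0.0028, 0.0222], [-0.0345, 0.0028, 0.0212], [-0.0352, 0.0028, 0.02]]}
{"turn": [[-0.0, 1.8, 0.0], [-0.0, 1.8, 0.0], [-0.0, 1.8, 0.0], [-0.0, 1.8, 0.0], [-0.0, 1.8, 0.0], [-0.0, 1.8, 0.0], [-0.0, 1.8, 0.0], [-0.0, 1.8, 0.0]], "slide": [[-0.0358, 0.0028, 0.0189], [-0.0364, 0.0028, 0.0178], [-0.0369, 0.0028, 0.0167], [-0.0375, 0.0027, 0.0155], [-0.0378, 0.0028, 0.0143], [-0.0384, 0.0028, 0.0131], [-0.0387, 0.0028, 0.0119], [-0.039, 0.0028, 0.0106]]}
{"turn": [[-0.0, 1.8, 0.0], [-0.0, 1.8, 0.0], [-0.0, 1.8, 0.0], [-0.0, 1.8, 0.0], [-0.0, 1.8, 0.0], [0, 0, 0], [0, 0, 0], [0, 0, 0]], "slide": [[-0.0394, 0.0028, 0.0095], [-0.0397, 0.0028, 0.0082], [-0.0399, 0.0027, 0.0069], [-0.0401, 0.0028, 0.0057], [-0.0402, 0.0028, 0.0044], [0, 0, 0], [0, 0, 0], [0, 0, 0]]}
```

Request:
step_arm:
  turn:
    - [0,1.8,0]
    - [0,1.8,0]
    - [0,1.8,0]
    - [0,1.8,0]
    - [0,1.8,0]
    - [0,1.8,0]
    - [0,1.8,0]
    - [0,1.8,0]
  slide:
    - [-0.03,0.001,0.0272]
    - [-0.0308,0.001,0.0263]
    - [-0.0316,0.001,0.0253]
    - [-0.0324,0.001,0.0243]
    - [-0.0331,0.001,0.0233]
    - [-0.0339,0.001,0.0222]
    - [-0.0345,0.001,0.0212]
    - [-0.0352,0.001,0.02]
  grip: [0.0854,0.0854,0.0854,0.0854,0.0854,0.0854,0.0854,0.0854]

```text
time_s: 2.3
tool_pos: [0.3853, -0.2965, 0.2108]
ee_rot: [[0.194, 0.001, 0.981], [-0.981, -0.001, 0.194], [0.001, -1.0, 0.001]]
force: [1.1, -1.4, 0.0]
opening: 0.0855
```

Request:
step_arm:
  turn:
    - [0,1.8,0]
    - [0,1.8,0]
    - [0,1.8,0]
    - [0,1.8,0]
    - [0,1.8,0]
    - [0,1.8,0]
    - [0,1.8,0]
    - [0,1.8,0]
  slide:
    - [-0.0358,0.002,0.0189]
    - [-0.0364,0.002,0.0178]
    - [-0.0369,0.002,0.0167]
    - [-0.0375,0.003,0.0155]
    - [-0.0378,0.003,0.0143]
    - [-0.0384,0.003,0.0131]
    - [-0.0387,0.003,0.0119]
    - [-0.039,0.003,0.0106]
  grip: [0.0854,0.0854,0.0854,0.0854,0.0854,0.0854,0.0854,0.0854]

```text
time_s: 3.1
tool_pos: [0.478, 0.014, 0.1898]
ee_rot: [[-0.056, 0.001, 0.998], [-0.998, -0.0, -0.056], [0.0, -1.0, 0.001]]
force: [0.3, -0.4, 0.2]
opening: 0.0852
```

Run:
```python
from h import *
o=get_obs();print(o["tool_pos"],o["joint_positions"],o["force"])
plan(np.array([.5355,.2065,.1]),Rdown(-103.1),n=7)
```

```text
[0.47798837 0.01399043 0.18976387] [  12.16569371   11.59408256  -21.51674609  114.77716966    5.22136026
   54.47299258 -105.21316599] [ 0.27426572 -0.39317845  0.15607526]
t 3.1 dist 0.220 rot 9.9 rows need 5 use 7
{"turn": [[-0.0, 1.4, 0.0], [-0.0, 1.4, 0.0], [-0.0, 1.4, 0.0], [-0.0, 1.4, 0.0], [-0.0, 1.4, 0.0], [-0.0, 1.4, 0.0], [-0.0, 1.4, 0.0], [0, 0, 0]], "slide": [[-0.0279, 0.0128, 0.0066], [-0.0281, 0.0129, 0.006], [-0.0282, 0.0128, 0.0053], [-0.0283, 0.0128, 0.0045], [-0.0285, 0.0128, 0.0039], [-0.0285, 0.0129, 0.0032], [-0.0286, 0.0128, 0.0025], [0, 0, 0]]}
```

Request:
step_arm:
  turn:
    - [0,1.4,0]
    - [0,1.4,0]
    - [0,1.4,0]
    - [0,1.4,0]
    - [0,1.4,0]
    - [0,1.4,0]
    - [0,1.4,0]
    - [0,0,0]
  slide:
    - [-0.0279,0.0128,0.0066]
    - [-0.0281,0.0129,0.006]
    - [-0.0282,0.0128,0.0053]
    - [-0.0283,0.0128,0.0045]
    - [-0.0285,0.0128,0.0039]
    - [-0.0285,0.0129,0.0032]
    - [-0.0286,0.0128,0.0025]
    - [0,0,0]
  grip: [0.0854,0.0854,0.0854,0.0854,0.0854,0.0854,0.0854,0.0854]

```text
time_s: 3.9
tool_pos: [0.534, 0.2096, 0.0984]
ee_rot: [[-0.219, -0.002, 0.976], [-0.976, 0.002, -0.219], [-0.002, -1.0, -0.002]]
force: [0.1, -0.5, -0.1]
opening: 0.0854
```

Run:
```python
from h import *
o=get_obs();print(o["tool_pos"],o["joint_positions"],o["force"])
plan(np.array([.5355,.2065,.0375]),Rdown(-103.1),n=6)
for c in("scene","top"): cv2.imwrite(f"pics/{c}1.png",read_camera(c)[:,:,::-1])
a=cv2.imread("pics/scene1.png")[130:290,300:500];b=cv2.imread("pics/top1.png")[120:280,150:350]
cv2.imwrite("pics/g1.png",np.hstack([cv2.resize(a,None,fx=2,fy=2),cv2.resize(b,None,fx=2,fy=2)])[:,:800])
```

```text
[0.53401521 0.20962403 0.09838054] [  -9.26823298   26.74765342  -21.23315801  107.63368971   12.46481624
   47.9017158  -139.46951808] [ 0.05095388 -0.49570089 -0.13706403]
t 3.9 dist 0.061 rot 0.5 rows need 2 use 6
{"turn": [[0.0, 0.1, -0.0], [0.0, 0.1, -0.0], [0.0, 0.1, -0.0], [0.0, 0.1, -0.0], [0.0, 0.1, -0.0], [0.0, 0.1, -0.0], [0, 0, 0], [0, 0, 0]], "slide": [[0.0005, 0.0101, 0.0004], [0.0004, 0.0102, 0.0004], [0.0005, 0.0101, 0.0003], [0.0005, 0.0102, 0.0004], [0.0005, 0.0101, 0.0004], [0.0004, 0.0102, 0.0004], [0, 0, 0], [0, 0, 0]]}
```

View pics/g1.png

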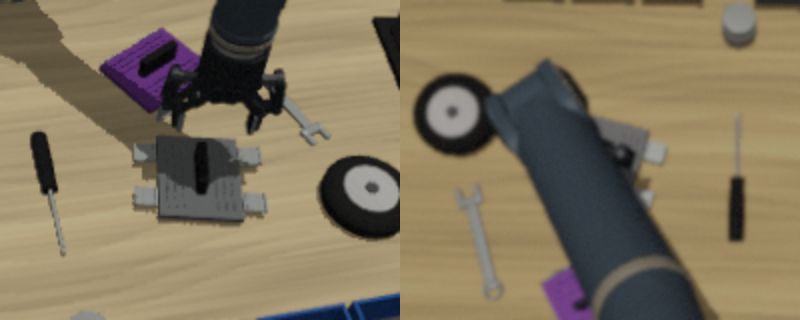

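The open jaws straddle the handle at about (200,165) in the left crop. Next I descend.

Request:
step_arm:
  turn:
    - [0,0.1,0]
    - [0,0.1,0]
    - [0,0.1,0]
    - [0,0.1,0]
    - [0,0.1,0]
    - [0,0,0]
    - [0,0,0]
    - [0,0,0]
  slide:
    - [0.0005,0.01,0.0004]
    - [0.0005,0.01,0.0004]
    - [0.0005,0.01,0.0004]
    - [0.0005,0.01,0.0004]
    - [0.0005,0.01,0.0004]
    - [0.0005,0.01,0.0004]
    - [0,0,0]
    - [0,0,0]
  grip: [0.0854,0.0854,0.0854,0.0854,0.06,0.06,0.05,0.04]

```text
time_s: 4.8
tool_pos: [0.5363, 0.2016, 0.0394]
ee_rot: [[-0.232, -0.0, 0.973], [-0.973, -0.0, -0.232], [0.0, -1.0, -0.0]]
force: [-0.1, -0.7, -0.1]
opening: 0.04
```

Request:
step_arm:
  turn:
    - [0,0,0]
    - [0,0,0]
    - [0,0,0]
    - [0,0,0]
    - [0,0,0]
    - [0,0,0]
    - [0,0,0]
    - [0,0,0]
  slide:
    - [0,0,0]
    - [0,0,0]
    - [0,0,0]
    - [0,0,0]
    - [0,0,0]
    - [0,0,0]
    - [0,0,0]
    - [0,0,0]
  grip: [0.03,0.02,0.01,0.0,0.0,0.0,0.0,0.0]

```text
time_s: 5.6
tool_pos: [0.5373, 0.2033, 0.0409]
ee_rot: [[-0.232, 0.003, 0.973], [-0.973, 0.002, -0.232], [-0.003, -1.0, 0.002]]
force: [0.7, 4.0, 5.6]
opening: 0.0114
```

Run:
```python
from h import *
o=get_obs();print(o["tool_pos"],o["ee_rot"],o["joint_positions"],o["force"],o["moment"])
```

```text
[0.53730435 0.20328018 0.04085189] [[-0.23176151  0.00275479  0.97276874]
 [-0.97276792  0.00245806 -0.23176828]
 [-0.0030296  -0.99999318  0.00211008]] [ -10.21132209   31.13443177  -19.34166071  109.83094052   14.96741909
   41.25785749 -141.6633533 ] [0.6824012  4.02251903 5.62252667] [ 0.9633806  -0.10105821  0.0337387 ]
```

Request:
step_arm:
  turn:
    - [0,0,0]
    - [0,0,0]
    - [0,0,0]
    - [0,0,0]
    - [0,0,0]
    - [0,0,0]
    - [0,0,0]
    - [0,0,0]
  slide:
    - [0,-0.005,0]
    - [0,-0.01,0]
    - [0,-0.015,0]
    - [0,-0.02,0]
    - [0,-0.02,0]
    - [0,-0.02,0]
    - [0,-0.02,0]
    - [0,0,0]
  grip: [0,0,0,0,0,0,0,0]

```text
time_s: 6.4
tool_pos: [0.538, 0.2019, 0.153]
ee_rot: [[-0.233, 0.006, 0.972], [-0.972, 0.002, -0.233], [-0.003, -1.0, 0.005]]
force: [0.9, -0.2, -5.3]
opening: 0.0106
```

Run:
```python
from h import *
o=get_obs();print(o["tool_pos"],o["ee_rot"],o["joint_positions"],o["force"],o["moment"])
for c in("scene","top"): cv2.imwrite(f"pics/{c}2.png",read_camera(c)[:,:,::-1])
a=cv2.imread("pics/scene2.png")[100:260,300:500];b=cv2.imread("pics/top2.png")[120:280,150:350]
cv2.imwrite("pics/g2.png",np.hstack([cv2.resize(a,None,fx=2,fy=2),cv2.resize(b,None,fx=2,fy=2)])[:,:800])
```

```text
[0.53801374 0.20190439 0.15302885] [[-0.23307047  0.00572137  0.97244302]
 [-0.97245559  0.00158905 -0.23308284]
 [-0.00287881 -0.99998237  0.00519341]] [  -7.69084974   22.83455699  -22.00230495  105.12537172   10.48881707
   53.67500204 -137.80438254] [ 0.85930157 -0.21005046 -5.34180271] [ 0.07486917 -0.15195124 -0.01662146]
```

View pics/g2.png

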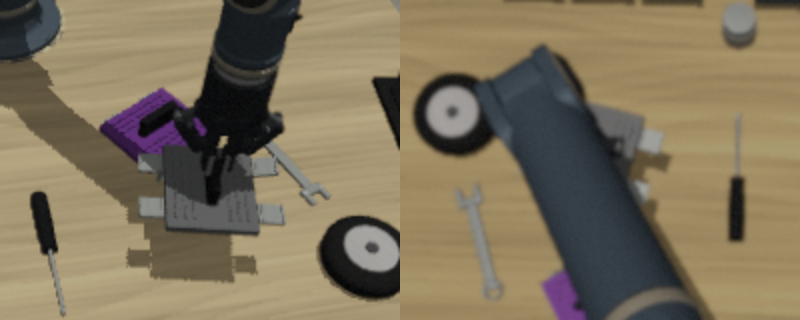

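```bash
cat >> h.py <<'E'
YAW=np.radians(3.5); BP=np.array([.570,-.184,.11])
M=np.array([[0,0,1.],[-1,0,0],[0,-1,0]])
RL=Rbox(YAW)@np.diag([-1,-1,1.]); RT=RL@M
OFF=np.array([0,.030,-.0023]) # lid origin in tool frame
def tcp_for(lidoff): # lid offset in seated lid frame from seated
    return BP+RL@np.array(lidoff)-RT@OFF
E
python3 - <<'E'
from h import *
print(RT); v=tcp_for([0,.17,.08]); print(v,tcp_for([0,0,.06]))
plan(v,RT,n=8); 
print('then');plan(tcp_for([0,0,.06]),RT,p0=v,R0=RT,n=5)
E
```

```text
[[ 6.10485395e-02 -4.99067399e-01  8.64410092e-01]
 [-9.98134798e-01 -3.05242698e-02  5.28695861e-02]
 [-3.46944695e-18 -8.66025404e-01 -5.00000000e-01]]
[ 0.61650731 -0.01083781  0.20411279] [ 0.61690421 -0.18113122  0.18679229]
t 6.5 dist 0.233 rot 34.4 rows need 5 use 8
{"turn": [[-3.7, -2.1, -0.6], [-3.7, -2.1, -0.6], [-3.7, -2.1, -0.6], [-3.7, -2.1, -0.6], [-3.7, -2.1, -0.6], [-3.7, -2.1, -0.6], [-3.7, -2.1, -0.6], [-3.7, -2.1, -0.6]], "slide": [[0.0234, -0.0068, 0.016], [0.024, -0.0075, 0.0146], [0.0247, -0.0081, 0.0132], [0.0251, -0.0087, 0.0118], [0.0257, -0.0092, 0.0102], [0.0261, -0.0095, 0.0087], [0.0265, -0.0097, 0.0071], [0.0269, -0.0099, 0.0055]]}
then
t 6.5 dist 0.171 rot 0.0 rows need 4 use 5
{"turn": [[0.0, 0.0, 0.0], [0.0, 0.0, 0.0], [0.0, 0.0, 0.0], [0.0, 0.0, 0.0], [0.0, 0.0, 0.0], [0, 0, 0], [0, 0, 0], [0, 0, 0]], "slide": [[0.034, 0.004, -0.0], [0.034, 0.004, 0.0], [0.034, 0.004, 0.0], [0.034, 0.004, 0.0], [0.034, 0.004, 0.0], [0, 0, 0], [0, 0, 0], [0, 0, 0]]}
```

Request:
step_arm:
  turn:
    - [-3.7,-2.1,-0.6]
    - [-3.7,-2.1,-0.6]
    - [-3.7,-2.1,-0.6]
    - [-3.7,-2.1,-0.6]
    - [-3.7,-2.1,-0.6]
    - [-3.7,-2.1,-0.6]
    - [-3.7,-2.1,-0.6]
    - [-3.7,-2.1,-0.6]
  slide:
    - [0.0234,-0.0068,0.016]
    - [0.024,-0.0075,0.0146]
    - [0.0247,-0.0081,0.0132]
    - [0.0251,-0.0087,0.0118]
    - [0.0257,-0.0092,0.0102]
    - [0.0261,-0.0095,0.0087]
    - [0.0265,-0.0097,0.0071]
    - [0.0269,-0.0099,0.0055]
  grip: [0,0,0,0,0,0,0,0]

```text
time_s: 7.3
tool_pos: [0.6172, -0.0119, 0.2023]
ee_rot: [[0.068, -0.5, 0.864], [-0.998, -0.038, 0.056], [0.005, -0.865, -0.501]]
force: [-0.5, 0.3, -5.6]
opening: 0.011
```

Request:
step_arm:
  turn:
    - [0,0,0]
    - [0,0,0]
    - [0,0,0]
    - [0,0,0]
    - [0,0,0]
    - [0,0,0]
    - [0,0,0]
    - [0,0,0]
  slide:
    - [0.034,0.002,0]
    - [0.034,0.002,0]
    - [0.034,0.002,0]
    - [0.034,0.002,0]
    - [0.034,0.002,0]
    - [0,0,0]
    - [0,0,0]
    - [0,0,0]
  grip: [0,0,0,0,0,0,0,0]

```text
time_s: 8.1
tool_pos: [0.6233, -0.1787, 0.1949]
ee_rot: [[0.068, -0.497, 0.865], [-0.998, -0.037, 0.058], [0.003, -0.867, -0.499]]
force: [0.5, 0.6, -5.5]
opening: 0.011
```

Run:
```python
from h import *
np.set_printoptions(precision=4,suppress=True)
o=get_obs();print(o["tool_pos"],o["ee_rot"],RT,o["joint_positions"],o["force"],o["moment"],o["opening"])
print("lid err in seated frame",RL.T@(o["tool_pos"]-tcp_for([0,0,0])))
for c in("scene","top"): cv2.imwrite(f"pics/{c}3.png",read_camera(c)[:,:,::-1])
a=cv2.imread("pics/scene3.png")[140:300,160:360];b=cv2.imread("pics/top3.png")[110:270,280:480]
cv2.imwrite("pics/g3.png",np.hstack([cv2.resize(a,None,fx=2,fy=2),cv2.resize(b,None,fx=2,fy=2)])[:,:800])
```

```text
[ 0.6233 -0.1787  0.1949] [[ 0.0683 -0.4975  0.8648]
 [-0.9977 -0.0369  0.0575]
 [ 0.0033 -0.8667 -0.4988]] [[ 0.061  -0.4991  0.8644]
 [-0.9981 -0.0305  0.0529]
 [-0.     -0.866  -0.5   ]] [ 18.529   42.8041 -17.4178  70.3676  15.2111  98.4582 -85.5296] [ 0.4508  0.6278 -5.4937] [ 0.1559 -1.1431 -0.0482] 0.011013305973428873
lid err in seated frame [0.0016 0.002  0.0703]
```

View pics/g3.png

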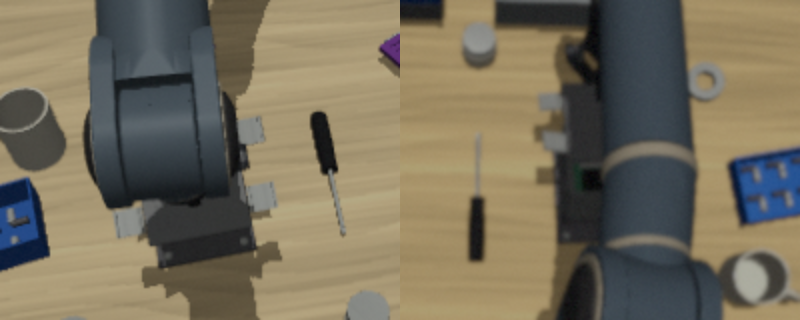

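```bash
cat >> h.py <<'E'
def heldpose():
    o=get_obs(); R=np.array(o["ee_rot"]); return np.array(o["tool_pos"])+R@OFF, R@M.T
def lidsegs(p,R,clip=1.57):
    S=[rect(.069,.058,.012),rect(.069,.058,0),rect(.059,.049,0),rect(.056,.046,-.0105)]
    for sx in(1,-1):
        for sy in(1,-1):
            y1=.061+.03*np.sin(clip); z1=.008-.03*np.cos(clip)
            S.append(np.array([[sx*.038-.015,sy*.061,.008],[sx*.038-.015,sy*y1,z1],[sx*.038+.015,sy*y1,z1],[sx*.038+.015,sy*.061,.008]]))
    return [s@R.T+p for s in S]
E
python3 - <<'E'
from h import *
p,R=heldpose()
b=lambda X:X@Rbox(YAW).T+BP
sg=lidsegs(p,R)+[b(rect(.065,.055,0))]
overlay("o3s","scene",sg,(215,185));overlay("o3t","top",sg,(338,140))
a=[cv2.resize(cv2.imread(f'pics/o3{k}.png'),(400,300),interpolation=cv2.INTER_AREA) for k in 'st']
E
```

```text
(no output)
```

View pics/o3s.png

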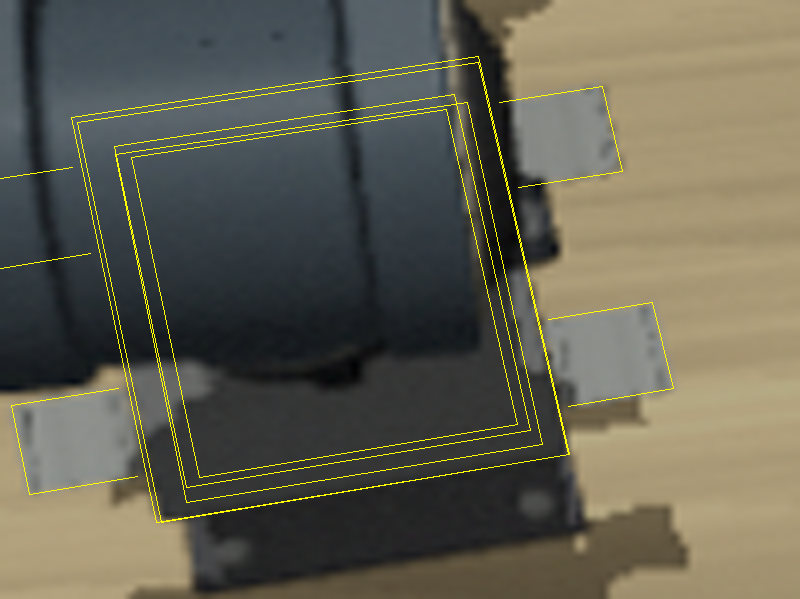

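View pics/o3t.png

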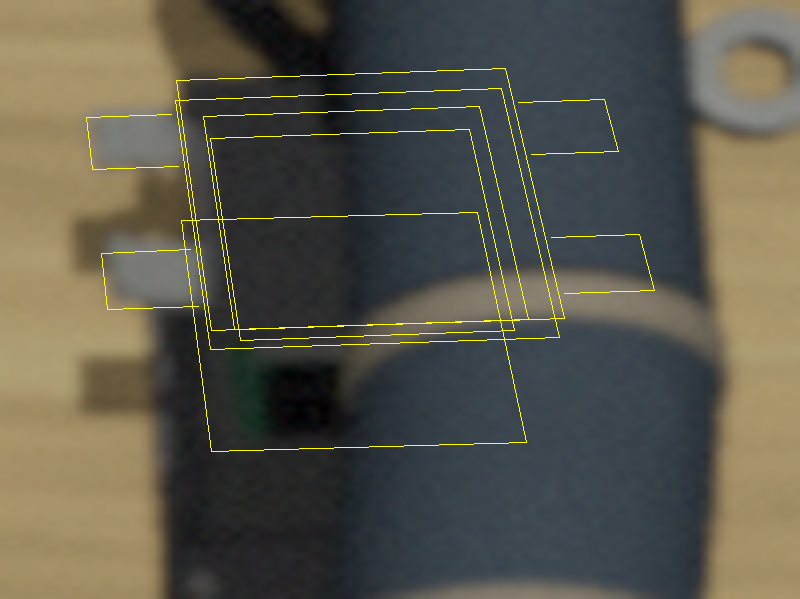

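Run:
```python
from h import *
plan(tcp_for([0,0,.02]),RT,n=5)
```

```text
t 8.3 dist 0.051 rot 0.5 rows need 2 use 5
{"turn": [[-0.0, 0.1, 0.1], [-0.0, 0.1, 0.1], [-0.0, 0.1, 0.1], [-0.0, 0.1, 0.1], [-0.0, 0.1, 0.1], [0, 0, 0], [0, 0, 0], [0, 0, 0]], "slide": [[0.0003, 0.0103, -0.0003], [0.0003, 0.0103, -0.0002], [0.0003, 0.0103, -0.0003], [0.0004, 0.0102, -0.0003], [0.0003, 0.0103, -0.0003], [0, 0, 0], [0, 0, 0], [0, 0, 0]]}
```

Request:
step_arm:
  turn:
    - [0,0.1,0.1]
    - [0,0.1,0.1]
    - [0,0.1,0]
    - [0,0,0]
    - [0,0,0]
    - [0,0,0]
    - [0,0,0]
    - [0,0,0]
  slide:
    - [0.0003,0.01,-0.0003]
    - [0.0003,0.01,-0.0003]
    - [0.0003,0.01,-0.0003]
    - [0.0003,0.01,-0.0003]
    - [0.0003,0.01,-0.0003]
    - [0,0,0]
    - [0,0,0]
    - [0,0,0]
  grip: [0,0,0,0,0,0,0,0]

```text
time_s: 9.1
tool_pos: [0.5978, -0.1834, 0.1541]
ee_rot: [[0.061, -0.496, 0.866], [-0.998, -0.035, 0.05], [0.005, -0.868, -0.497]]
force: [0.1, 0.7, -4.6]
opening: 0.011
```

Run:
```python
from h import *
np.set_printoptions(precision=4,suppress=True)
o=get_obs();print(o["force"],o["moment"],o["opening"],o["joint_positions"])
print("lid err",RL.T@(o["tool_pos"]-tcp_for([0,0,0])),(Ro.from_matrix(o["ee_rot"]).inv()*Ro.from_matrix(RT)).as_rotvec(degrees=True))
p,R=heldpose()
b=lambda X:X@Rbox(YAW).T+BP
sg=lidsegs(p,R)+[b(rect(.065,.055,0))]
overlay("o4s","scene",sg,(215,185));overlay("o4t","top",sg,(338,140))
```

```text
[ 0.146   0.6982 -4.5985] [ 0.0485 -1.1668  0.0494] 0.011004686041838078 [ 19.8675  42.3922 -17.436   76.742   15.4688  92.5359 -86.3887]
lid err [-0.0002 -0.0011  0.0221] [-0.2049 -0.1656  0.2409]
```

View pics/o4s.png

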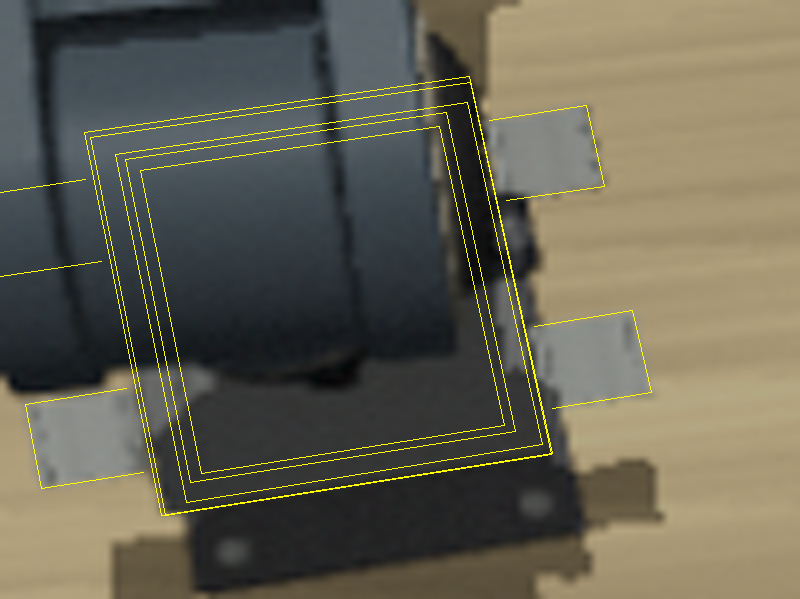

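View pics/o4t.png

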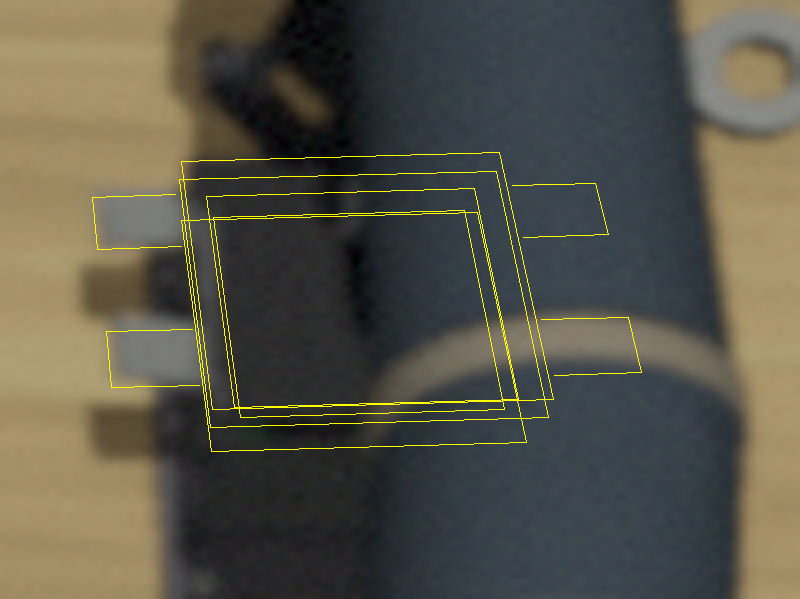

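Request:
step_arm:
  turn:
    - [-0.1,-0.1,0.1]
    - [-0.1,-0.1,0.1]
    - [0,0,0]
    - [0,0,0]
    - [0,0,0]
    - [0,0,0]
    - [0,0,0]
    - [0,0,0]
  slide:
    - [-0.001,0.002,0]
    - [0,0.002,0]
    - [0,0.002,0]
    - [0,0.002,0]
    - [0,0.002,0]
    - [0,0.002,0]
    - [0,0.002,0]
    - [0,0,0]
  grip: [0,0,0,0,0,0,0,0]

```text
time_s: 10.0
tool_pos: [0.5899, -0.1831, 0.1412]
ee_rot: [[0.062, -0.501, 0.863], [-0.998, -0.031, 0.053], [0.0, -0.865, -0.502]]
force: [0.2, 1.2, -5.1]
opening: 0.0107
```

```bash
cat > st.py <<'E'
from h import *
np.set_printoptions(precision=4,suppress=True)
o=get_obs();print(o["time_s"],"F lid frame",RL.T@o["force"],"M",RL.T@o["moment"],o["opening"])
print("lid err",RL.T@(o["tool_pos"]-tcp_for([0,0,0])),(Ro.from_matrix(o["ee_rot"]).inv()*Ro.from_matrix(RT)).as_rotvec(degrees=True))
E
python3 st.py
```

```text
10.0 F lid frame [ 2.7492  1.2037 -4.2828] M [ 0.0212 -1.1481  0.0011] 0.010749986837678218
lid err [-0.0007 -0.0003  0.007 ] [0.1067 0.0306 0.0267]
```

Request:
step_arm:
  turn:
    - [0,0,0]
    - [0,0,0]
    - [0,0,0]
    - [0,0,0]
    - [0,0,0]
    - [0,0,0]
    - [0,0,0]
    - [0,0,0]
  slide:
    - [0,0.001,0]
    - [0,0.001,0]
    - [0,0.001,0]
    - [0,0.001,0]
    - [0,0.001,0]
    - [0,0,0]
    - [0,0,0]
    - [0,0,0]
  grip: [0,0,0,0,0,0,0,0]

```text
time_s: 10.8
tool_pos: [0.5877, -0.1831, 0.1372]
ee_rot: [[0.062, -0.5, 0.864], [-0.998, -0.031, 0.053], [0.0, -0.865, -0.501]]
force: [0.0, -0.3, -5.4]
opening: 0.0106
```

```bash
python3 st.py
```

```text
10.8 F lid frame [ 2.7195 -0.3487 -4.7144] M [ 0.0309 -1.1781  0.0218] 0.010643395501573621
lid err [-0.0005 -0.0002  0.0024] [0.0717 0.0342 0.0336]
```

Request:
step_arm:
  turn:
    - [0,0,0]
    - [0,0,0]
    - [0,0,0]
    - [0,0,0]
    - [0,0,0]
    - [0,0,0]
    - [0,0,0]
    - [0,0,0]
  slide:
    - [0,0.0007,0]
    - [0,0.0007,0]
    - [0,0.0007,0]
    - [0,0.0007,0]
    - [0,0.0007,0]
    - [0,0,0]
    - [0,0,0]
    - [0,0,0]
  grip: [0,0,0,0,0,0,0,0]

```text
time_s: 11.6
tool_pos: [0.5876, -0.1831, 0.1357]
ee_rot: [[0.062, -0.496, 0.866], [-0.998, -0.032, 0.053], [0.001, -0.867, -0.497]]
force: [5.3, 0.2, 2.3]
opening: 0.0109
```

```bash
python3 st.py
```

```text
11.6 F lid frame [ 3.4188 -0.1079  4.6044] M [ 0.0001 -1.352  -0.0023] 0.010915209060179674
lid err [ 0.0001 -0.0002  0.0011] [-0.1666  0.0262  0.0767]
```

Request:
step_arm:
  turn:
    - [0,0,0]
    - [0,0,0]
    - [0,0,0]
    - [0,0,0]
    - [0,0,0]
    - [0,0,0]
    - [0,0,0]
    - [0,0,0]
  slide:
    - [0,0.0005,0]
    - [0,0.0005,0]
    - [0,0.0005,0]
    - [0,0.0005,0]
    - [0,0,0]
    - [0,0,0]
    - [0,0,0]
    - [0,0,0]
  grip: [0,0,0,0,0,0,0,0]

```text
time_s: 12.4
tool_pos: [0.5876, -0.1831, 0.1356]
ee_rot: [[0.062, -0.494, 0.867], [-0.998, -0.032, 0.053], [0.002, -0.869, -0.495]]
force: [7.8, 0.8, 7.6]
opening: 0.0106
```

```bash
cat >> st.py <<'E'
p,R=heldpose()
b=lambda X:X@Rbox(YAW).T+BP
sg=lidsegs(BP,RL)
import sys
if len(sys.argv)>1:
    k=sys.argv[1]
    overlay("o%ss"%k,"scene",sg,(215,185));overlay("o%st"%k,"top",sg,(338,140))
E
python3 st.py 5
```

```text
12.4 F lid frame [ 2.9993  0.368  10.4687] M [-0.0058 -0.9681 -0.0302] 0.010582416058031204
lid err [ 0.0001 -0.0002  0.001 ] [-0.3077  0.0122  0.1114]
```

View pics/o5s.png

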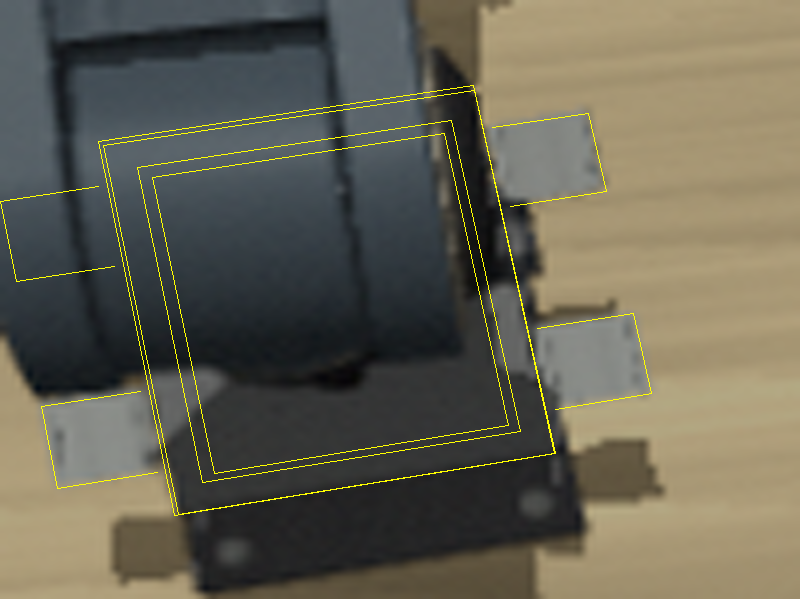

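Request:
step_arm:
  turn:
    - [0,0,0]
    - [0,0,0]
    - [0,0,0]
    - [0,0,0]
    - [0,0,0]
    - [0,0,0]
    - [0,0,0]
    - [0,0,0]
  slide:
    - [0,-0.001,0]
    - [0,-0.001,0]
    - [0,-0.0005,0]
    - [0,0,0]
    - [0,0,0]
    - [0,0,0]
    - [0,0,0]
    - [0,0,0]
  grip: [0,0,0,0.012,0.02,0.03,0.04,0.05]

```text
time_s: 13.3
tool_pos: [0.5856, -0.1833, 0.1345]
ee_rot: [[0.062, -0.501, 0.863], [-0.998, -0.031, 0.053], [0.0, -0.865, -0.502]]
force: [-0.3, -0.2, 0.0]
opening: 0.0496
```

Request:
step_arm:
  turn:
    - [0,0,0]
    - [0,0,0]
    - [0,0,0]
    - [0,0,0]
    - [0,0,0]
    - [0,0,0]
    - [0,0,0]
    - [0,0,0]
  slide:
    - [0,-0.002,0]
    - [0,-0.01,0]
    - [0,-0.02,0]
    - [0,-0.03,0]
    - [0,-0.03,0]
    - [0,-0.03,0]
    - [0,-0.03,0]
    - [0,-0.03,0]
  grip: [0.06,0.06,0.06,0.06,0.06,0.06,0.04,0.02]

```text
time_s: 14.1
tool_pos: [0.6778, -0.1775, 0.294]
ee_rot: [[0.062, -0.499, 0.864], [-0.998, -0.031, 0.054], [-0.0, -0.866, -0.5]]
force: [0.5, -0.3, -0.8]
opening: 0.0319
```

```bash
python3 st.py 6
```

```text
14.1 F lid frame [ 0.8631 -0.3187 -0.4802] M [-0.0296 -0.644  -0.0103] 0.031868881834693115
lid err [-0.0008 -0.0001  0.1834] [0.0162 0.0438 0.0113]
```

View pics/o6s.png

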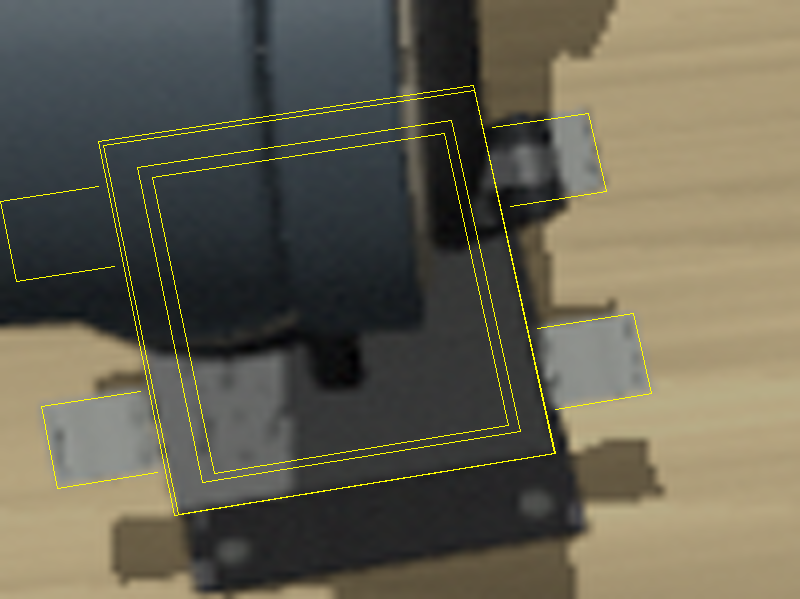

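View pics/o6t.png

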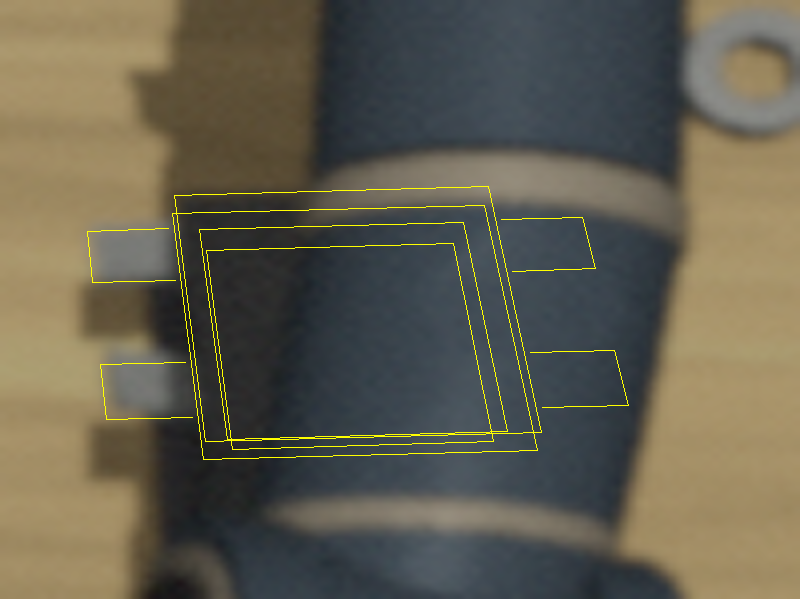

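```bash
cat >> h.py <<'E'
RT2=RT@Ro.from_rotvec([0,-90,0],degrees=True).as_matrix()
L0=BP+RL@np.array([0.0001,-.0002,.001])
W=lambda a: L0+RL@(np.array(a)*1e-3)
def where():
    o=get_obs(); print(o["time_s"],"TCP lid mm",np.round((RL.T@(o["tool_pos"]-L0))*1e3,1),"F lid",np.round(RL.T@o["force"],1),"rot",np.round((Ro.from_matrix(o["ee_rot"]).inv()*Ro.from_matrix(RT2)).as_rotvec(degrees=True),2),"q",np.round(o["joint_positions"],0),"op",round(o["opening"],4))
E
python3 - <<'E'
from h import *
print(RT2); where()
plan(W([38,77,50]),RT2,n=12)
E
```

```text
[[ 8.64410092e-01 -4.99067399e-01 -6.10485395e-02]
 [ 5.28695861e-02 -3.05242698e-02  9.98134798e-01]
 [-5.00000000e-01 -8.66025404e-01 -1.07552856e-16]]
14.2 TCP lid mm [  2.2   0.9 215.2] F lid [-0.8  0.3  0.1] rot [ -0.24 -89.96   0.38] q [ 15.  45. -15.  52.  14. 113. -83.] op 0.0202
t 14.2 dist 0.185 rot 90.0 rows need 11 use 12
{"turn": [[-0.0, -7.5, 0.0], [-0.0, -7.5, 0.0], [-0.0, -7.5, 0.0], [-0.0, -7.5, 0.0], [-0.0, -7.5, 0.0], [-0.0, -7.5, 0.0], [-0.0, -7.5, 0.0], [-0.0, -7.5, 0.0]], "slide": [[-0.0064, 0.0138, 0.0029], [-0.0059, 0.0137, 0.0037], [-0.0054, 0.0138, 0.0044], [-0.0048, 0.0138, 0.0051], [-0.004, 0.0138, 0.0057], [-0.0033, 0.0137, 0.0062], [-0.0025, 0.0138, 0.0065], [-0.0015, 0.0138, 0.0068]]}
{"turn": [[-0.0, -7.5, 0.0], [-0.0, -7.5, 0.0], [-0.0, -7.5, 0.0], [-0.0, -7.5, 0.0], [0, 0, 0], [0, 0, 0], [0, 0, 0], [0, 0, 0]], "slide": [[-0.0007, 0.0138, 0.007], [0.0002, 0.0137, 0.007], [0.0012, 0.0138, 0.0069], [0.002, 0.0138, 0.0067], [0, 0, 0], [0, 0, 0], [0, 0, 0], [0, 0, 0]]}
```

Request:
step_arm:
  turn:
    - [0,-7.5,0]
    - [0,-7.5,0]
    - [0,-7.5,0]
    - [0,-7.5,0]
    - [0,-7.5,0]
    - [0,-7.5,0]
    - [0,-7.5,0]
    - [0,-7.5,0]
  slide:
    - [-0.0064,0.0138,0.0029]
    - [-0.0059,0.0137,0.0037]
    - [-0.0054,0.0138,0.0044]
    - [-0.0048,0.0138,0.0051]
    - [-0.004,0.0138,0.0057]
    - [-0.0033,0.0137,0.0062]
    - [-0.0025,0.0138,0.0065]
    - [-0.0015,0.0138,0.0068]
  grip: [0.02,0,0,0,0,0,0,0]

```text
time_s: 15.0
tool_pos: [0.6383, -0.1288, 0.1845]
ee_rot: [[0.781, -0.501, 0.374], [-0.448, -0.031, 0.893], [-0.436, -0.865, -0.249]]
force: [-0.1, -0.7, -0.4]
opening: 0.0001
```

Request:
step_arm:
  turn:
    - [0,-7.5,0]
    - [0,-7.5,0]
    - [0,-7.5,0]
    - [0,-7.5,0]
    - [0,0,0]
    - [0,0,0]
    - [0,0,0]
    - [0,0,0]
  slide:
    - [-0.0007,0.0138,0.007]
    - [0.0002,0.0137,0.007]
    - [0.0012,0.0138,0.0069]
    - [0.002,0.0138,0.0067]
    - [0,0,0]
    - [0,0,0]
    - [0,0,0]
    - [0,0,0]
  grip: [0,0,0,0,0,0,0,0]

```text
time_s: 15.8
tool_pos: [0.6204, -0.105, 0.1324]
ee_rot: [[0.865, -0.499, -0.06], [0.051, -0.031, 0.998], [-0.5, -0.866, -0.001]]
force: [0.3, -0.2, -0.0]
opening: -0.0002
```

Run:
```python
from h import *
where()
for c in("scene","top"): cv2.imwrite(f"pics/{c}7.png",read_camera(c)[:,:,::-1])
a=cv2.imread("pics/scene7.png")[140:300,160:360];b=cv2.imread("pics/top7.png")[110:270,280:480]
cv2.imwrite("pics/g7.png",np.hstack([cv2.resize(a,None,fx=2,fy=2),cv2.resize(b,None,fx=2,fy=2)])[:,:800])
plan(W([38,78,30]),RT2,n=3)
```

```text
15.8 TCP lid mm [36.4 76.  46. ] F lid [ 0.3 -0.2  0.1] rot [ 0.05 -0.08  0.02] q [ 25.  49. -38.  75.  24.  96. -12.] op -0.0002
t 15.9 dist 0.016 rot 0.1 rows need 1 use 3
{"turn": [[0.0, -0.0, -0.0], [0.0, -0.0, -0.0], [0.0, -0.0, -0.0], [0, 0, 0], [0, 0, 0], [0, 0, 0], [0, 0, 0], [0, 0, 0]], "slide": [[0.0005, 0.0052, 0.0006], [0.0006, 0.0053, 0.0006], [0.0005, 0.0052, 0.0006], [0, 0, 0], [0, 0, 0], [0, 0, 0], [0, 0, 0], [0, 0, 0]]}
```

View pics/g7.png

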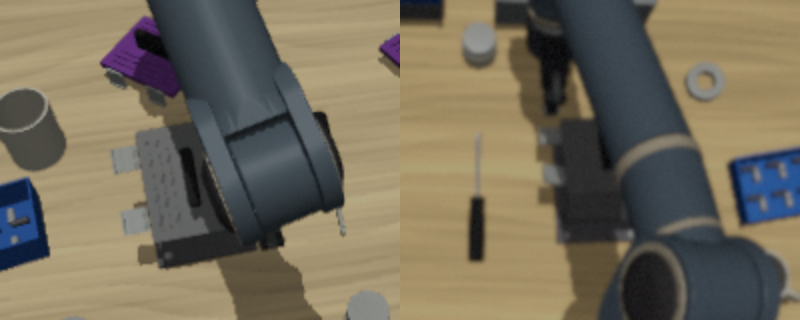

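Request:
step_arm:
  turn:
    - [0,0,0]
    - [0,0,0]
    - [0,0,0]
    - [0,0,0]
    - [0,0,0]
    - [0,0,0]
    - [0,0,0]
    - [0,0,0]
  slide:
    - [0.0005,0.01,0.001]
    - [0.0005,0.008,0.001]
    - [0.0005,0.007,0]
    - [0,0.007,0]
    - [0,0.007,0]
    - [0,0.007,0]
    - [0,0.006,0]
    - [0,0,0]
  grip: [0,0,0,0,0,0,0,0]

```text
time_s: 16.7
tool_pos: [0.5947, -0.1043, 0.0855]
ee_rot: [[0.864, -0.5, -0.062], [0.053, -0.031, 0.998], [-0.501, -0.865, -0.0]]
force: [-0.2, 1.4, 0.3]
opening: 0.0002
```

Run:
```python
from h import *
where()
```

```text
16.7 TCP lid mm [37.7 78.2 -7.4] F lid [-0.3  1.4  0.2] rot [ 0.03  0.03 -0.08] q [ 26.  50. -38.  81.  25.  90. -13.] op 0.0002
```

Request:
step_arm:
  turn:
    - [0,0,0]
    - [0,0,0]
    - [0,0,0]
    - [0,0,0]
    - [0,0,0]
    - [0,0,0]
    - [0,0,0]
    - [0,0,0]
  slide:
    - [0,0,-0.001]
    - [0,0,-0.001]
    - [0,0,-0.001]
    - [0,0,-0.001]
    - [0,0,-0.001]
    - [0,0,0]
    - [0,0,0]
    - [0,0,0]
  grip: [0,0,0,0,0,0,0,0]

```text
time_s: 17.5
tool_pos: [0.596, -0.1081, 0.086]
ee_rot: [[0.865, -0.499, -0.062], [0.054, -0.03, 0.998], [-0.499, -0.866, 0.001]]
force: [2.5, 4.5, 0.5]
opening: 0.0003
```

Run:
```python
from h import *
where()
```

```text
17.5 TCP lid mm [38.4 74.4 -6.5] F lid [2.1 4.3 1.8] rot [-0.03  0.09  0.03] q [ 26.  50. -38.  81.  25.  90. -13.] op 0.0003
```

Request:
step_arm:
  turn:
    - [0,0,0]
    - [0,0,0]
    - [0,0,0]
    - [0,0,0]
    - [0,0,0]
    - [0,0,0]
    - [0,0,0]
    - [0,0,0]
  slide:
    - [0,0,-0.001]
    - [0,0,-0.001]
    - [0,0,-0.0005]
    - [0,0,0]
    - [0,0,0]
    - [0,0,0]
    - [0,0,0]
    - [0,0,0]
  grip: [0,0,0,0,0,0,0,0]

```text
time_s: 18.3
tool_pos: [0.5961, -0.1096, 0.0862]
ee_rot: [[0.865, -0.499, -0.062], [0.055, -0.029, 0.998], [-0.499, -0.866, 0.003]]
force: [2.4, 6.3, 1.1]
opening: 0.0
```

Run:
```python
from h import *
where()
```

```text
18.3 TCP lid mm [38.3 72.8 -6.3] F lid [1.8 6.2 2.3] rot [-0.1   0.15  0.03] q [ 26.  50. -38.  81.  25.  90. -12.] op 0.0
```

Request:
step_arm:
  turn:
    - [0,0,0]
    - [0,0,0]
    - [0,0,0]
    - [0,0,0]
    - [0,0,0]
    - [0,0,0]
    - [0,0,0]
    - [0,0,0]
  slide:
    - [0,0,0.004]
    - [0,0,0.004]
    - [0,-0.02,0]
    - [0,-0.022,0]
    - [-0.026,0,0]
    - [-0.026,0,0]
    - [-0.024,0,0]
    - [0,0,0]
  grip: [0,0,0,0,0,0,0,0]

```text
time_s: 19.1
tool_pos: [0.5486, -0.1079, 0.1619]
ee_rot: [[0.864, -0.5, -0.061], [0.051, -0.034, 0.998], [-0.502, -0.865, -0.003]]
force: [0.6, -0.7, 0.4]
opening: -0.0001
```

Run:
```python
from h import *
where()
for c in("scene","top"): cv2.imwrite(f"pics/{c}8.png",read_camera(c)[:,:,::-1])
a=cv2.imread("pics/scene8.png")[140:300,160:360];b=cv2.imread("pics/top8.png")[110:270,280:480]
cv2.imwrite("pics/g8.png",np.hstack([cv2.resize(a,None,fx=2,fy=2),cv2.resize(b,None,fx=2,fy=2)])[:,:800])
```

```text
19.1 TCP lid mm [-40.5  77.5  35.6] F lid [ 0.3 -0.7  0.7] rot [ 0.18 -0.09 -0.1 ] q [ 29.  42. -40.  86.  22.  93. -12.] op -0.0001
```

View pics/g8.png

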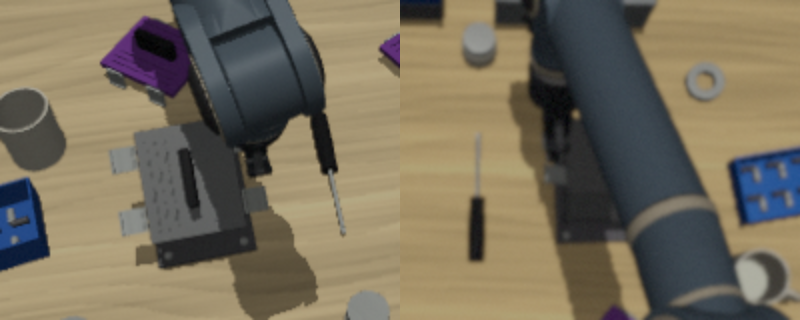

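Run:
```python
from h import *
im=cv2.imread("pics/scene8.png")
overlay("o8s","scene",lidsegs(L0,RL),(215,185),im[:,:,::-1])
im=cv2.imread("pics/top8.png")
overlay("o8t","top",lidsegs(L0,RL),(320,130),im[:,:,::-1])
```

```text
(no output)
```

View pics/o8s.png

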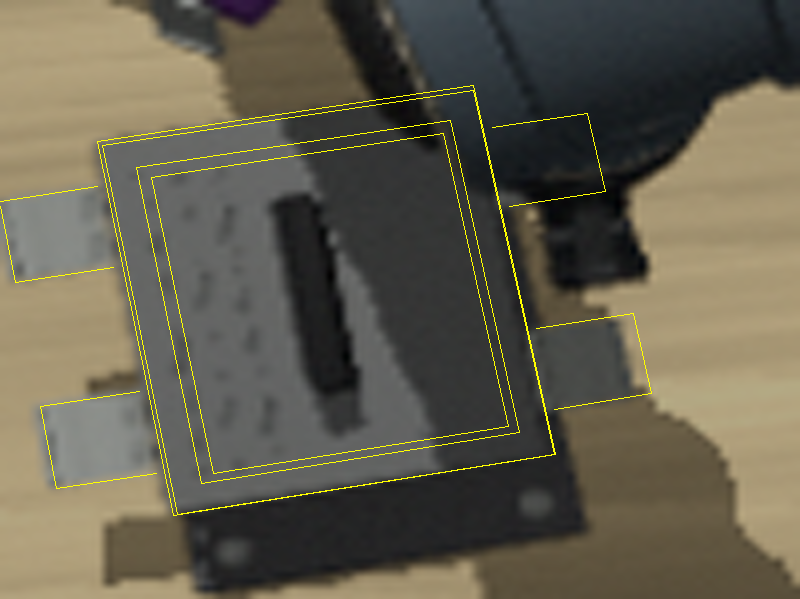

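View pics/o8t.png

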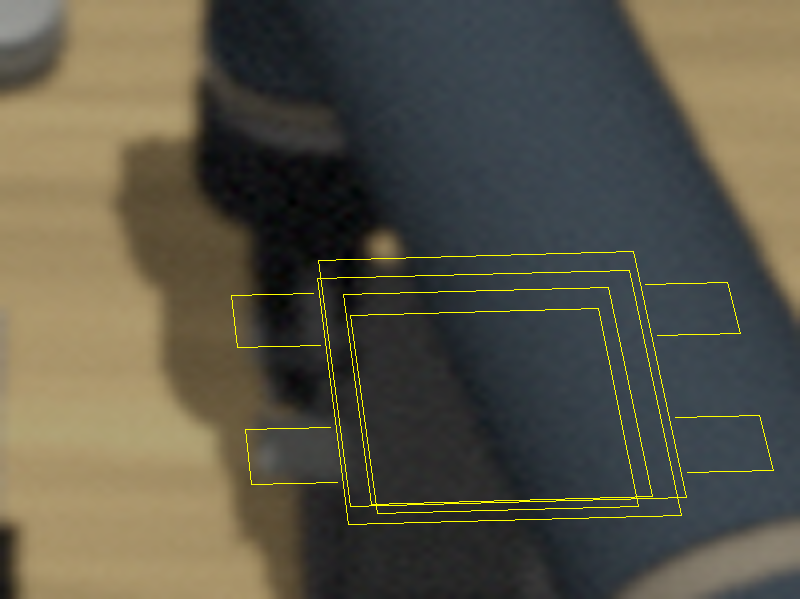

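```bash
cat >> h.py <<'E'
def zoom(name,cam,img,c0,w,h,f,segs=[]):
    im=cv2.resize(img[c0[1]:c0[1]+h,c0[0]:c0[0]+w],None,fx=f,fy=f,interpolation=cv2.INTER_CUBIC)
    for col,s in segs:
        q=proj(cam,s); q=(q-np.array(c0)+.5)*f-.5
        cv2.polylines(im,[np.round(q).astype(int)],False,col,1)
    return im
def clipseg(sx,sy,th,p=None,R=None):
    p=L0 if p is None else p; R=RL if R is None else R
    y1=.061+.03*np.sin(th); z1=.008-.03*np.cos(th)
    return np.array([[sx*.038-.015,sy*.061,.008],[sx*.038-.015,sy*y1,z1],[sx*.038+.015,sy*y1,z1],[sx*.038+.015,sy*.061,.008]])@R.T+p
E
python3 - <<'E'
from h import *
for l in ["clip0_tip","clip1_tip"]:
  for c in("scene","top"):
    for d in finder.place_of(c,l)[:6]:
        print(l,c,np.round(d["centre"],1),round(d["score"],2))
for th in(.5,1,1.3,1.57,2.0):
    print(th,[proj(c,clipseg(1,1,th)[1:3].mean(0)).round(1) for c in("scene","top")])
sg=lambda:[((0,0,255),clipseg(1,1,1.0)),((0,255,255),clipseg(1,1,1.57)),((0,255,0),clipseg(1,1,2.0))]
s=cv2.imread("pics/scene8.png");t=cv2.imread("pics/top8.png")
a=zoom("","scene",s,(270,220),33,50,12,sg());a0=zoom("","scene",s,(270,220),33,50,12)
b=zoom("","top",t,(340,165),33,50,12,sg());b0=zoom("","top",t,(340,165),33,50,12)
im=np.hstack([a0,a,b0,b]); cv2.imwrite("pics/c8.png",cv2.resize(im,(800,303)))
E
```

```text
clip0_tip scene [381.6 186.5] 0.63
clip0_tip scene [292.3 237.8] 0.62
clip0_tip scene [219.7 182.3] 0.56
clip0_tip scene [319.  227.7] 0.18
clip1_tip scene [241.4 193.6] 0.53
clip1_tip scene [399.  177.8] 0.39
clip1_tip scene [218.1 250.1] 0.26
clip1_tip top [353.3 195. ] 0.41
clip1_tip top [430.1 148.9] 0.39
0.5 [array([[288.2, 239.3]]), array([[353.8, 183.5]])]
1 [array([[292.6, 238.3]]), array([[350.3, 181.4]])]
1.3 [array([[294.2, 237.9]]), array([[349.1, 179.6]])]
1.57 [array([[294.8, 237.6]]), array([[348.8, 177.8]])]
2.0 [array([[293.9, 237.6]]), array([[349.9, 174.9]])]
```

View pics/c8.png

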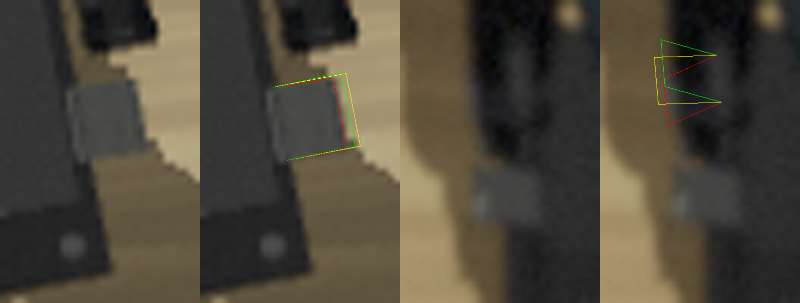

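Request:
step_arm:
  turn:
    - [0,0,0]
    - [0,0,0]
    - [0,0,0]
    - [0,0,0]
    - [0,0,0]
    - [0,0,0]
    - [0,0,0]
    - [0,0,0]
  slide:
    - [0.001,0.008,0]
    - [0.001,0.006,0]
    - [0,0.007,0]
    - [0,0.007,0]
    - [0,0.007,0]
    - [0,0.007,0]
    - [0,0,0]
    - [0,0,0]
  grip: [0,0,0,0,0,0,0,0]

```text
time_s: 20.2
tool_pos: [0.5308, -0.1079, 0.1228]
ee_rot: [[0.864, -0.501, -0.062], [0.053, -0.032, 0.998], [-0.502, -0.865, -0.001]]
force: [-0.1, -0.4, -0.9]
opening: -0.0001
```

```bash
cat > look.py <<'E'
from h import *
import sys
k=sys.argv[1]; where()
s=read_camera("scene")[:,:,::-1].copy();t=read_camera("top")[:,:,::-1].copy()
cv2.imwrite(f"pics/s_{k}.png",s);cv2.imwrite(f"pics/t_{k}.png",t)
a=zoom("","scene",s,(215,185),100,90,5);b=zoom("","top",t,(330,140),60,90,5)
cv2.imwrite(f"pics/l_{k}.png",np.hstack([a,b]))
E
python3 look.py 9
```

```text
20.2 TCP lid mm [-36.4  78.6  -7.1] F lid [ 0.4 -0.4 -0.8] rot [ 0.05  0.02 -0.1 ] q [ 30.  43. -40.  90.  23.  88. -13.] op -0.0001
```

View pics/l_9.png

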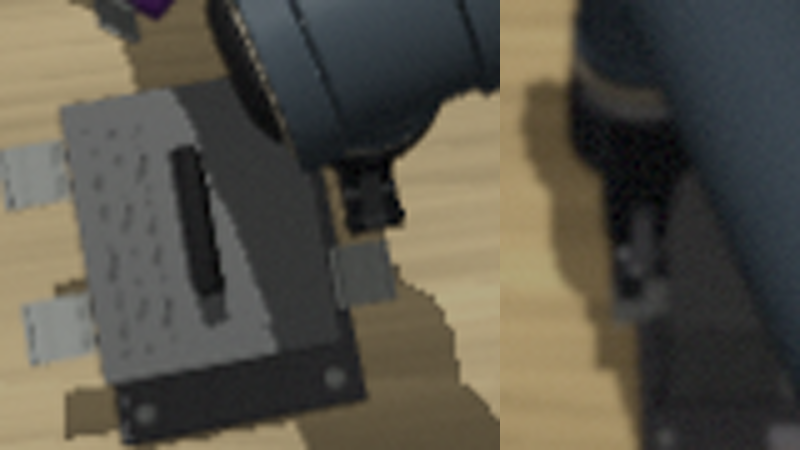

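Run:
```python
from h import *
o=get_obs();p=np.array(o["tool_pos"]);R=np.array(o["ee_rot"])
fing=[(np.array([[a,yy,b] for a,b in[(.0145,.011),(-.0145,.011),(-.0145,-.011),(.0145,-.011),(.0145,.011)]])@R.T+p) for yy in(.011,-.03)]
sg=[((255,0,255),f) for f in fing]+[((0,0,255),clipseg(-1,1,.2)),((0,255,255),clipseg(-1,1,1.57)),((0,0,255),clipseg(1,1,.2)),((0,255,255),clipseg(1,1,1.57))]
s=cv2.imread("pics/s_9.png");t=cv2.imread("pics/t_9.png")
a=zoom("","scene",s,(265,200),50,60,10,sg)
b=zoom("","top",t,(335,165),40,60,10);b2=zoom("","top",t,(335,165),40,60,10,sg)
cv2.imwrite("pics/c9.png",cv2.resize(np.hstack([a,b,b2]),(800,369)))
```

```text
(no output)
```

View pics/c9.png

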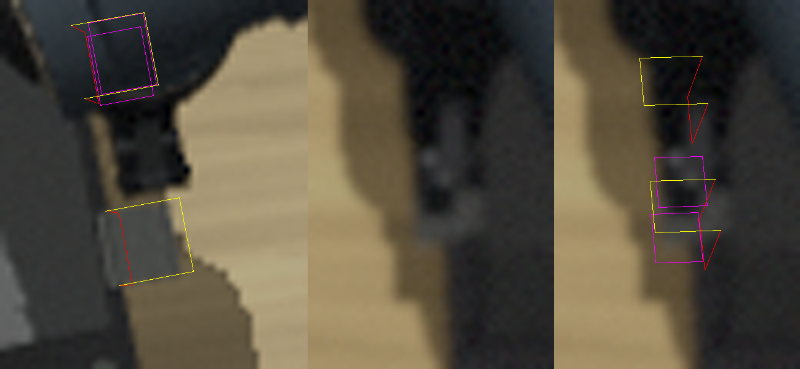

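Request:
step_arm:
  turn:
    - [0,0,0]
    - [0,0,0]
    - [0,0,0]
    - [0,0,0]
    - [0,0,0]
    - [0,0,0]
    - [0,0,0]
    - [0,0,0]
  slide:
    - [0,0,-0.001]
    - [0,0,-0.001]
    - [0,0,-0.001]
    - [0,0,-0.001]
    - [0,0,-0.001]
    - [0,0,-0.001]
    - [0,0,0]
    - [0,0,0]
  grip: [0,0,0,0,0,0,0,0]

```text
time_s: 21.1
tool_pos: [0.5317, -0.1121, 0.1234]
ee_rot: [[0.864, -0.5, -0.062], [0.055, -0.03, 0.998], [-0.5, -0.866, 0.002]]
force: [1.0, 4.7, 3.3]
opening: 0.0002
```

```bash
python3 look.py 10
```

```text
21.1 TCP lid mm [-36.1  74.3  -6.3] F lid [-0.5  4.6  3.5] rot [-0.06  0.13 -0.03] q [ 30.  43. -40.  90.  23.  88. -12.] op 0.0002
```

Request:
step_arm:
  turn:
    - [0,0,0]
    - [0,0,0]
    - [0,0,0]
    - [0,0,0]
    - [0,0,0]
    - [0,0,0]
    - [0,0,0]
    - [0,0,0]
  slide:
    - [0,0,0.01]
    - [0,0,0.02]
    - [0,0,0.03]
    - [0,0,0.02]
    - [0,0,0]
    - [0,0,0]
    - [0,0,0]
    - [0,0,0]
  grip: [0,0,0,0,0,0,0,0]

```text
time_s: 22.0
tool_pos: [0.5266, -0.0351, 0.1227]
ee_rot: [[0.864, -0.5, -0.06], [0.051, -0.031, 0.998], [-0.501, -0.865, -0.001]]
force: [0.2, -0.5, -0.6]
opening: -0.0002
```

```bash
python3 look.py 11
```

```text
22.0 TCP lid mm [-36.1 151.5  -7.1] F lid [ 0.4 -0.5 -0.4] rot [ 0.03 -0.1  -0.08] q [ 25.  42. -42.  91.  21.  87. -19.] op -0.0002
```

View pics/l_11.png

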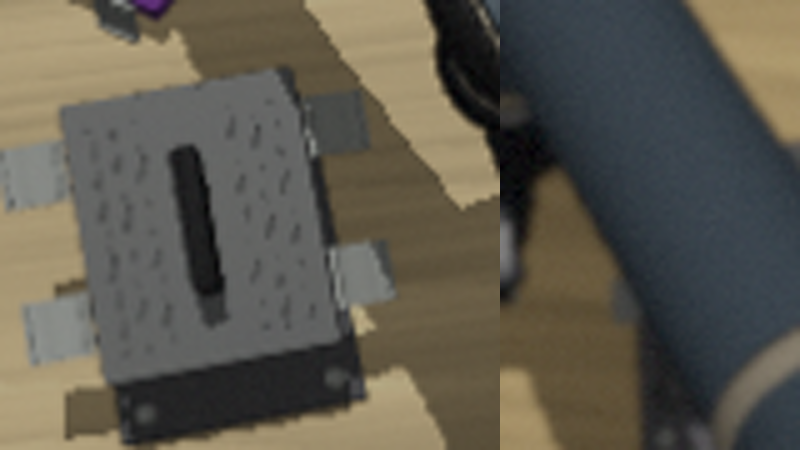

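Run:
```python
from h import *
s=cv2.imread("pics/s_11.png");t=cv2.imread("pics/t_11.png")
sg=[((0,255,255),rect(.069,.058,.012)@RL.T+L0)]
for x in(-1,1):
    sg+=[((0,0,255),clipseg(x,1,.6)),((255,0,255),clipseg(x,1,1.0)),((0,255,0),clipseg(x,1,1.57)),((0,255,0),clipseg(x,-1,1.57))]
a0=zoom("","scene",s,(265,195),40,60,10)
a=zoom("","scene",s,(265,195),40,60,10,sg)
cv2.imwrite("pics/c11.png",np.hstack([a0,a]))
```

```text
(no output)
```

View pics/c11.png

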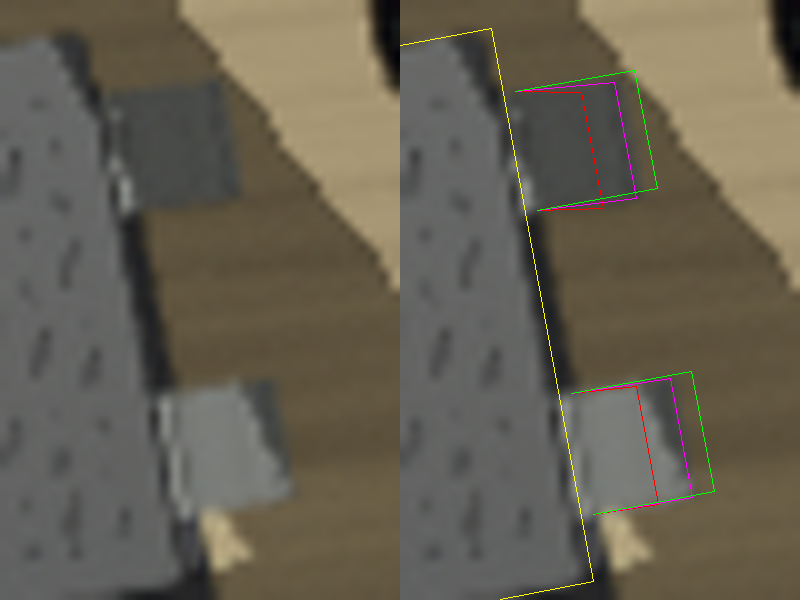

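Run:
```python
from h import *
s=cv2.imread("pics/s_11.png");t=cv2.imread("pics/t_11.png")
o=get_obs();p=np.array(o["tool_pos"]);R=np.array(o["ee_rot"])
fing=[(np.array([[a,yy,b] for a,b in[(.0145,.011),(-.0145,.011),(-.0145,-.011),(.0145,-.011),(.0145,.011)]])@R.T+p) for yy in(.011,0,-.027)]
sg=[((0,255,255),fing[0]),((0,0,255),fing[1]),((0,255,0),fing[2])]
a0=zoom("","scene",s,(270,150),80,75,5);a=zoom("","scene",s,(270,150),80,75,5,sg)
b0=zoom("","top",t,(300,130),60,75,5);b=zoom("","top",t,(300,130),60,75,5,sg)
cv2.imwrite("pics/c12.png",np.vstack([np.hstack([a0,b0]),np.hstack([a,b])])[:,:])
print(proj("scene",p),proj("top",p))
```

```text
[[312.66513898 204.54972824]] [[328.91740633 201.64612519]]
```

View pics/c12.png

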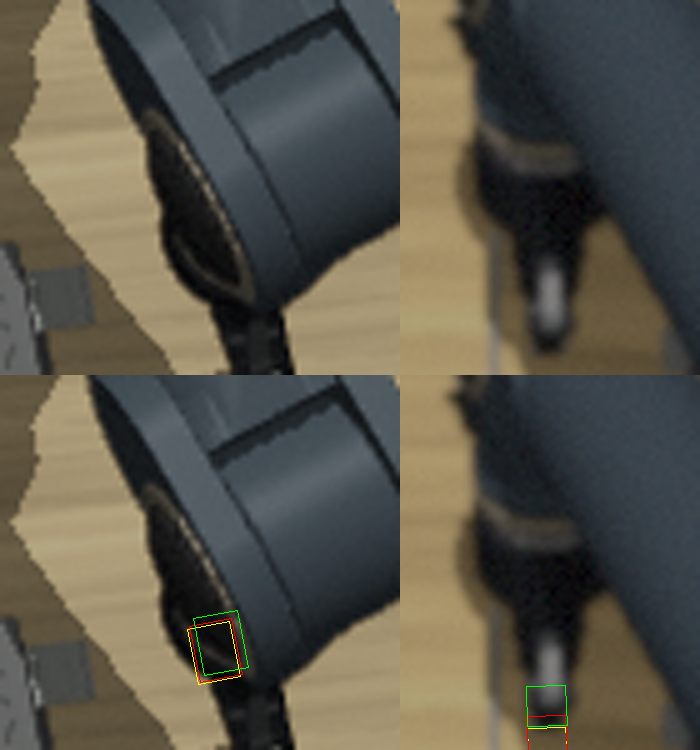

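Request:
step_arm:
  turn:
    - [0,0,0]
    - [0,0,0]
    - [0,0,0]
    - [0,0,0]
    - [0,0,0]
    - [0,0,0]
    - [0,0,0]
    - [0,0,0]
  slide:
    - [-0.001,0.02,0]
    - [0,0,-0.025]
    - [0,0,-0.025]
    - [0,0,-0.005]
    - [0,0,-0.005]
    - [0,0,-0.005]
    - [0,0,-0.005]
    - [0,0,-0.005]
  grip: [0,0,0,0,0,0,0,0]

```text
time_s: 22.9
tool_pos: [0.5202, -0.1089, 0.1061]
ee_rot: [[0.864, -0.5, -0.063], [0.055, -0.032, 0.998], [-0.501, -0.865, 0.0]]
force: [-1.8, 1.9, -0.4]
opening: 0.0001
```

```bash
python3 -c "
from h import *
where()"
```

```text
22.9 TCP lid mm [-37.3  78.2 -27. ] F lid [-1.3  2.  -1.2] rot [ 0.06  0.11 -0.08] q [ 31.  43. -40.  92.  24.  86. -13.] op 0.0001
```

Request:
step_arm:
  turn:
    - [0,0,0]
    - [0,0,0]
    - [0,0,0]
    - [0,0,0]
    - [0,0,0]
    - [0,0,0]
    - [0,0,0]
    - [0,0,0]
  slide:
    - [0,0,-0.002]
    - [0,0,-0.002]
    - [0,0,-0.002]
    - [0,0,-0.001]
    - [0,0,0]
    - [0,0,0]
    - [0,0,0]
    - [0,0,0]
  grip: [0,0,0,0,0,0,0,0]

```text
time_s: 23.7
tool_pos: [0.5208, -0.1153, 0.1063]
ee_rot: [[0.864, -0.5, -0.062], [0.054, -0.03, 0.998], [-0.501, -0.866, 0.001]]
force: [-0.3, 5.6, 0.7]
opening: 0.0002
```

```bash
python3 look.py 13
```

```text
23.7 TCP lid mm [-37.2  71.7 -26.6] F lid [-0.3  5.6  0.6] rot [-0.02  0.09 -0.05] q [ 31.  43. -40.  92.  24.  86. -13.] op 0.0002
```

View pics/l_13.png

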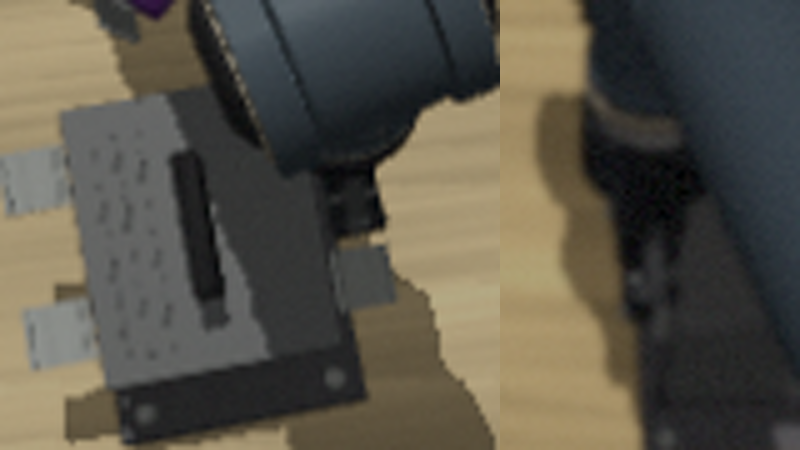

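Request:
step_arm:
  turn:
    - [0,0,0]
    - [0,0,0]
    - [0,0,0]
    - [0,0,0]
    - [0,0,0]
    - [0,0,0]
    - [0,0,0]
    - [0,0,0]
  slide:
    - [0,0,-0.002]
    - [0,0,0]
    - [0,0,0.015]
    - [0,0,0.02]
    - [0.025,0,0]
    - [0.025,0,0]
    - [0.025,0,0]
    - [0,0,0]
  grip: [0,0,0,0,0,0,0,0]

```text
time_s: 24.6
tool_pos: [0.5843, -0.0783, 0.0664]
ee_rot: [[0.863, -0.501, -0.063], [0.054, -0.032, 0.998], [-0.502, -0.865, -0.0]]
force: [-0.4, 0.5, -0.6]
opening: 0.0002
```

```bash
python3 look.py 14
```

```text
24.6 TCP lid mm [ 39.7 104.8 -28.4] F lid [-0.   0.6 -0.7] rot [ 0.07  0.08 -0.13] q [ 25.  50. -38.  84.  25.  87. -15.] op 0.0002
```

View pics/l_14.png

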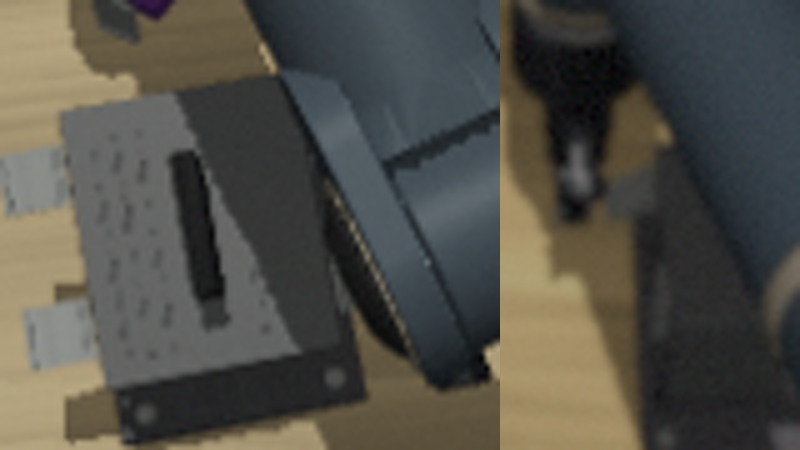

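Request:
step_arm:
  turn:
    - [0,0,0]
    - [0,0,0]
    - [0,0,0]
    - [0,0,0]
    - [0,0,0]
    - [0,0,0]
    - [0,0,0]
    - [0,0,0]
  slide:
    - [0,0,-0.007]
    - [0,0,-0.007]
    - [0,0,-0.006]
    - [0,0,-0.006]
    - [0,0,-0.004]
    - [0,0,-0.003]
    - [0,0,-0.002]
    - [0,0,-0.001]
  grip: [0,0,0,0,0,0,0,0]

```text
time_s: 25.5
tool_pos: [0.5851, -0.1115, 0.069]
ee_rot: [[0.863, -0.501, -0.063], [0.057, -0.026, 0.998], [-0.502, -0.865, 0.006]]
force: [-1.2, 9.3, -0.6]
opening: -0.0001
```

```bash
python3 -c "
from h import *
where()"
```

```text
25.5 TCP lid mm [ 37.3  71.7 -26.7] F lid [-0.3  9.3 -0.8] rot [-0.27  0.25 -0.11] q [ 27.  50. -38.  83.  26.  88. -13.] op -0.0001
```

Request:
step_arm:
  turn:
    - [0,0,0]
    - [0,0,0]
    - [0,0,0]
    - [0,0,0]
    - [0,0,0]
    - [0,0,0]
    - [0,0,0]
    - [0,0,0]
  slide:
    - [0,0,0.014]
    - [0,-0.02,0.002]
    - [0,-0.045,0]
    - [0,-0.045,0]
    - [0,0,-0.045]
    - [0,0,-0.048]
    - [0,0,-0.048]
    - [0,0,-0.048]
  grip: [0,0,0,0,0,0,0,0]

```text
time_s: 26.3
tool_pos: [0.6513, -0.287, 0.1644]
ee_rot: [[0.864, -0.5, -0.062], [0.052, -0.033, 0.998], [-0.501, -0.866, -0.003]]
force: [0.8, -1.1, 0.2]
opening: -0.0
```

```bash
python3 look.py 15; python3 -c "
from h import *
plan(W([39,-112,-27]),RT2,n=4)"
```

```text
26.3 TCP lid mm [  37.5 -107.6   83.6] F lid [ 0.5 -1.1  0.6] rot [ 0.17 -0.04 -0.05] q [ 32.  53. -35.  60.  31. 105.   4.] op -0.0
t 26.4 dist 0.109 rot 0.9 rows need 3 use 4
{"turn": [[0.0, -0.2, -0.0], [0.0, -0.2, -0.0], [0.0, -0.2, -0.0], [0.0, -0.2, -0.0], [0, 0, 0], [0, 0, 0], [0, 0, 0], [0, 0, 0]], "slide": [[0.0007, 0.0271, 0.001], [0.0008, 0.0272, 0.001], [0.0007, 0.0271, 0.001], [0.0008, 0.0272, 0.001], [0, 0, 0], [0, 0, 0], [0, 0, 0], [0, 0, 0]]}
```

View pics/l_15.png

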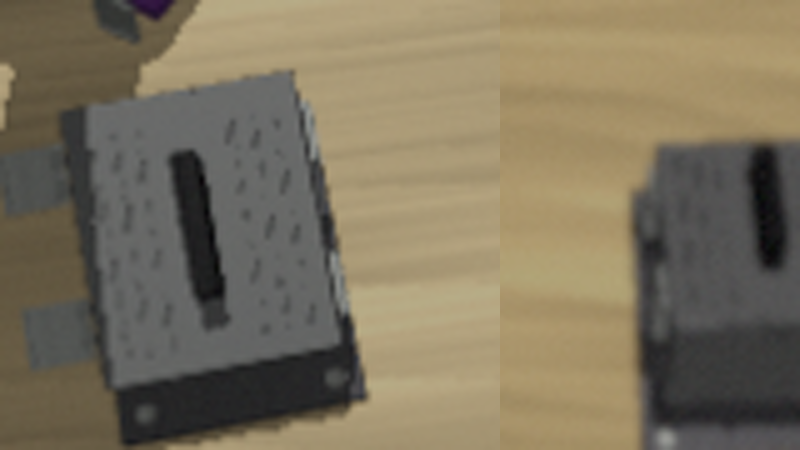

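Both clips on the +y side are down: their strips lie along the wall at (310,130) and (340,285). Now the other side.

Request:
step_arm:
  turn:
    - [0,0,0]
    - [0,0,0]
    - [0,0,0]
    - [0,0,0]
    - [0,0,0]
    - [0,0,0]
    - [0,0,0]
    - [0,0,0]
  slide:
    - [0.0005,0.03,-0.002]
    - [0.0005,0.04,-0.002]
    - [0.0005,0.035,0]
    - [0,0.005,0.005]
    - [0,0,0.006]
    - [0,0,0.006]
    - [0,0,0.006]
    - [0,0,0.005]
  grip: [0,0,0,0,0,0,0,0]

```text
time_s: 27.2
tool_pos: [0.5988, -0.2817, 0.0728]
ee_rot: [[0.869, -0.492, -0.056], [0.032, -0.057, 0.998], [-0.494, -0.869, -0.033]]
force: [5.6, -35.5, 8.3]
opening: 0.0002
```

```bash
python3 look.py 16
```

```text
27.2 TCP lid mm [ 38.2 -99.1 -21.8] F lid [ -1.2 -35.8   8.9] rot [ 1.52 -1.19  0.35] q [ 35.  53. -35.  74.  32.  92.  -1.] op 0.0002
```

View pics/l_16.png

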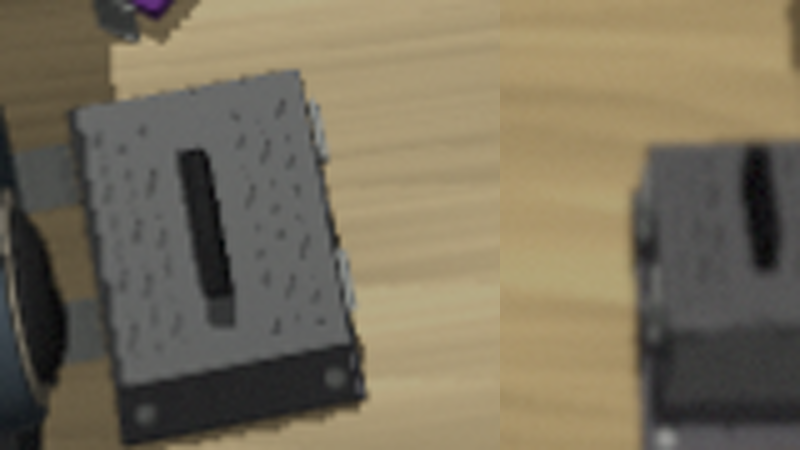

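Request:
step_arm:
  turn:
    - [0,0,0]
    - [0,0,0]
    - [0,0,0]
    - [0,0,0]
    - [0,0,0]
    - [0,0,0]
    - [0,0,0]
    - [0,0,0]
  slide:
    - [0,0,-0.015]
    - [0,0,-0.015]
    - [0,-0.035,0]
    - [0,-0.035,0]
    - [0,0,0]
    - [0,0,0]
    - [0,0,0]
    - [0,0,0]
  grip: [0,0,0,0,0,0,0,0]

```text
time_s: 28.1
tool_pos: [0.6323, -0.2914, 0.1274]
ee_rot: [[0.863, -0.502, -0.062], [0.054, -0.031, 0.998], [-0.503, -0.864, 0.001]]
force: [-0.5, -0.2, 0.3]
opening: 0.0001
```

```bash
python3 look.py 17
python3 - <<'E'
from h import *
s=cv2.imread("pics/s_17.png");t=cv2.imread("pics/t_17.png")
sg=[((0,255,255),rect(.069,.058,.012)@RL.T+L0),((0,255,255),rect(.069,.058,0)@RL.T+L0),((0,255,0),clipseg(1,-1,1.57)),((0,255,0),clipseg(-1,-1,1.57)),((0,0,255),clipseg(1,1,0)),((0,0,255),clipseg(-1,1,0))]
cv2.imwrite("pics/c17.png",np.hstack([zoom("","scene",s,(210,190),85,90,5,sg),zoom("","top",t,(345,155),65,90,5,sg)]))
E
```

```text
28.1 TCP lid mm [  39.4 -110.8   41.8] F lid [-0.6 -0.2 -0. ] rot [ 0.01  0.08 -0.19] q [ 33.  53. -35.  65.  31. 100.   4.] op 0.0001
```

View pics/c17.png

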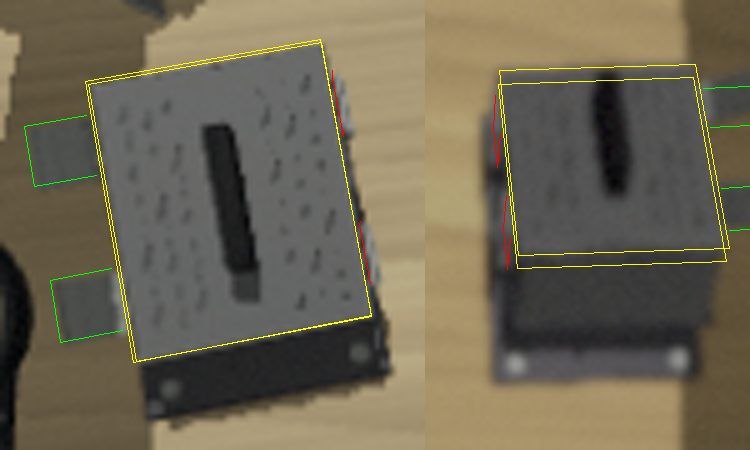

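Request:
step_arm:
  turn:
    - [0,0,0]
    - [0,0,0]
    - [0,0,0]
    - [0,0,0]
    - [0,0,0]
    - [0,0,0]
    - [0,0,0]
    - [0,0,0]
  slide:
    - [-0.001,0,0.031]
    - [0,0.01,0]
    - [0,0.01,0]
    - [0,0.01,0]
    - [0,0.01,0]
    - [0,0.01,0]
    - [0,0.01,0]
    - [0,0.009,0]
  grip: [0,0,0,0,0,0,0,0]

```text
time_s: 29.0
tool_pos: [0.5954, -0.2633, 0.0687]
ee_rot: [[0.864, -0.5, -0.061], [0.053, -0.031, 0.998], [-0.501, -0.866, -0.001]]
force: [1.0, -0.4, 1.1]
opening: -0.0001
```

```bash
python3 look.py 18
```

```text
29.0 TCP lid mm [ 38.4 -80.5 -26.5] F lid [ 0.3 -0.5  1.4] rot [ 0.04  0.01 -0.04] q [ 35.  53. -35.  75.  31.  92.  -1.] op -0.0001
```

View pics/l_18.png

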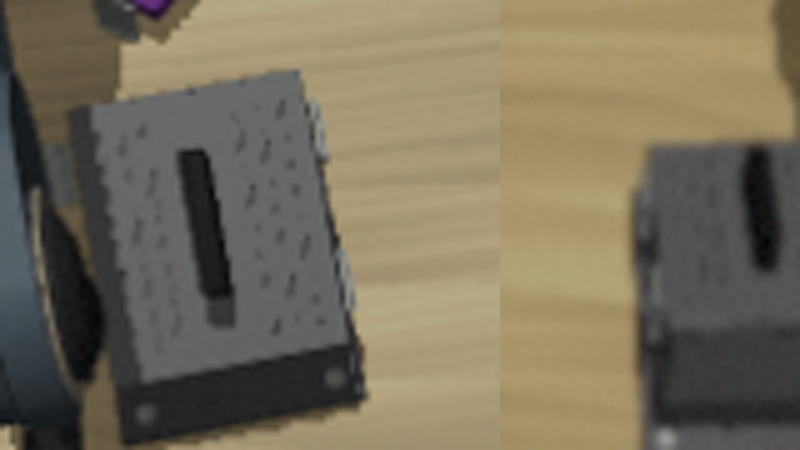

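Request:
step_arm:
  turn:
    - [0,0,0]
    - [0,0,0]
    - [0,0,0]
    - [0,0,0]
    - [0,0,0]
    - [0,0,0]
    - [0,0,0]
    - [0,0,0]
  slide:
    - [0,0,0.003]
    - [0,0,0.003]
    - [0,0,0.002]
    - [0,0,0.002]
    - [0,0,0.002]
    - [0,0,0.001]
    - [0,0,0]
    - [0,0,0]
  grip: [0,0,0,0,0,0,0,0]

```text
time_s: 29.9
tool_pos: [0.5951, -0.2551, 0.0693]
ee_rot: [[0.865, -0.499, -0.06], [0.047, -0.038, 0.998], [-0.5, -0.866, -0.009]]
force: [1.2, -9.8, -1.5]
opening: -0.0003
```

```bash
python3 -c "
from h import *
where()"
```

```text
29.9 TCP lid mm [ 38.2 -72.3 -25.9] F lid [ 1.3 -9.8 -1. ] rot [ 0.4  -0.31 -0.01] q [ 34.  52. -35.  76.  31.  91.  -2.] op -0.0003
```

Request:
step_arm:
  turn:
    - [0,0,0]
    - [0,0,0]
    - [0,0,0]
    - [0,0,0]
    - [0,0,0]
    - [0,0,0]
    - [0,0,0]
    - [0,0,0]
  slide:
    - [0,0,-0.008]
    - [0,0,-0.006]
    - [0,-0.033,0]
    - [0,-0.033,0]
    - [-0.026,0,0]
    - [-0.026,0,0]
    - [-0.024,0,0]
    - [0,0,0]
  grip: [0,0,0,0,0,0,0,0]

```text
time_s: 30.7
tool_pos: [0.5623, -0.266, 0.1669]
ee_rot: [[0.865, -0.499, -0.061], [0.053, -0.032, 0.998], [-0.5, -0.866, -0.001]]
force: [-0.2, 0.5, -0.4]
opening: 0.0001
```

```bash
python3 look.py 19
```

```text
30.7 TCP lid mm [-39.5 -81.2  41.9] F lid [ 0.1  0.5 -0.5] rot [ 0.06 -0.02  0.03] q [ 37.  45. -37.  77.  28.  97.   1.] op 0.0001
```

View pics/l_19.png

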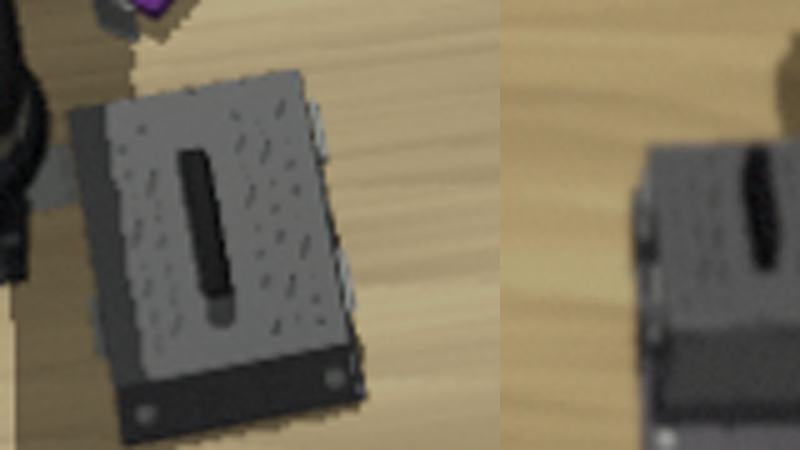

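The far clip on the −y side is down (only a strip shows, at about (97,330)). The near one is next.

Request:
step_arm:
  turn:
    - [0,0,0]
    - [0,0,0]
    - [0,0,0]
    - [0,0,0]
    - [0,0,0]
    - [0,0,0]
    - [0,0,0]
    - [0,0,0]
  slide:
    - [0.001,0.01,0]
    - [0,0.01,0]
    - [0,0.01,0]
    - [0,0.01,0]
    - [0,0.01,0]
    - [0,0.01,0]
    - [0,0.009,0]
    - [0,0,0]
  grip: [0,0,0,0,0,0,0,0]

```text
time_s: 31.6
tool_pos: [0.5285, -0.268, 0.1032]
ee_rot: [[0.863, -0.502, -0.062], [0.054, -0.031, 0.998], [-0.503, -0.865, 0.0]]
force: [0.6, 0.2, 0.2]
opening: 0.0004
```

Request:
step_arm:
  turn:
    - [0,0,0]
    - [0,0,0]
    - [0,0,0]
    - [0,0,0]
    - [0,0,0]
    - [0,0,0]
    - [0,0,0]
    - [0,0,0]
  slide:
    - [0,0,0.003]
    - [0,0,0.003]
    - [0,0,0.002]
    - [0,0,0.002]
    - [0,0,0.002]
    - [0,0,0.001]
    - [0,0,0]
    - [0,0,0]
  grip: [0,0,0,0,0,0,0,0]

```text
time_s: 32.4
tool_pos: [0.5287, -0.259, 0.1042]
ee_rot: [[0.864, -0.499, -0.06], [0.049, -0.036, 0.998], [-0.5, -0.866, -0.007]]
force: [-0.2, -8.1, -0.5]
opening: 0.0
```

```bash
python3 -c "
from h import *
where()"
```

```text
32.4 TCP lid mm [-36.8 -72.2 -28.9] F lid [-0.4 -8.  -0.7] rot [ 0.32 -0.23 -0.03] q [ 39.  46. -37.  85.  29.  89.  -2.] op 0.0
```

Request:
step_arm:
  turn:
    - [0,0,0]
    - [0,0,0]
    - [0,0,0]
    - [0,0,0]
    - [0,0,0]
    - [0,0,0]
    - [0,0,0]
    - [0,0,0]
  slide:
    - [0,0,-0.01]
    - [0,0,-0.01]
    - [0,-0.03,0]
    - [0,-0.045,0]
    - [0,-0.045,0]
    - [0,0,-0.04]
    - [0,0,-0.045]
    - [0,0,-0.02]
  grip: [0,0,0,0,0,0,0,0]

```text
time_s: 33.2
tool_pos: [0.5958, -0.3807, 0.208]
ee_rot: [[0.864, -0.5, -0.057], [0.048, -0.031, 0.998], [-0.501, -0.865, -0.003]]
force: [-0.3, -0.5, -0.8]
opening: -0.0002
```

```bash
python3 look.py 20
python3 - <<'E'
from h import *
s=cv2.imread("pics/s_20.png");t=cv2.imread("pics/t_20.png")
sg=[((0,255,255),rect(.069,.058,.012)@RL.T+L0)]+[((0,0,255),clipseg(a,b,0)) for a in(1,-1) for b in(1,-1)]
A=[zoom("","scene",s,(215,190),80,90,5),zoom("","top",t,(345,155),75,90,5)]
B=[zoom("","scene",s,(215,190),80,90,5,sg),zoom("","top",t,(345,155),75,90,5,sg)]
cv2.imwrite("pics/c20a.png",np.hstack(A));cv2.imwrite("pics/c20b.png",np.hstack(B))
E
```

```text
33.2 TCP lid mm [ -37.2 -197.8   90.8] F lid [ 0.1 -0.5 -0.8] rot [ 0.02 -0.28 -0.06] q [ 39.  50. -34.  61.  33. 106.  12.] op -0.0002
```

View pics/c20a.png

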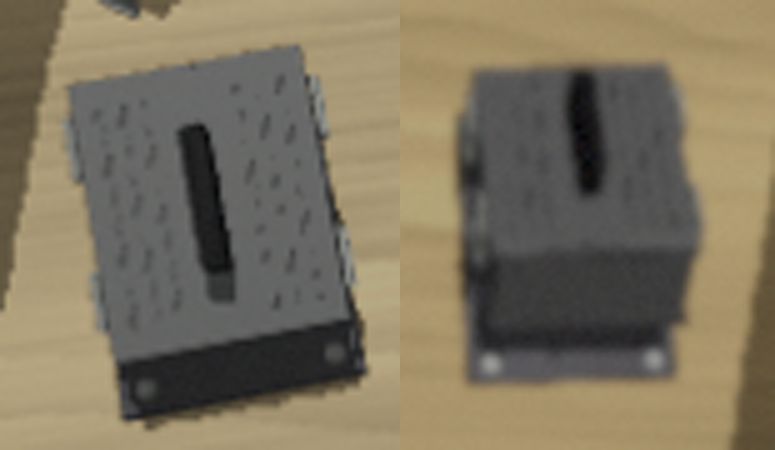

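View pics/c20b.png

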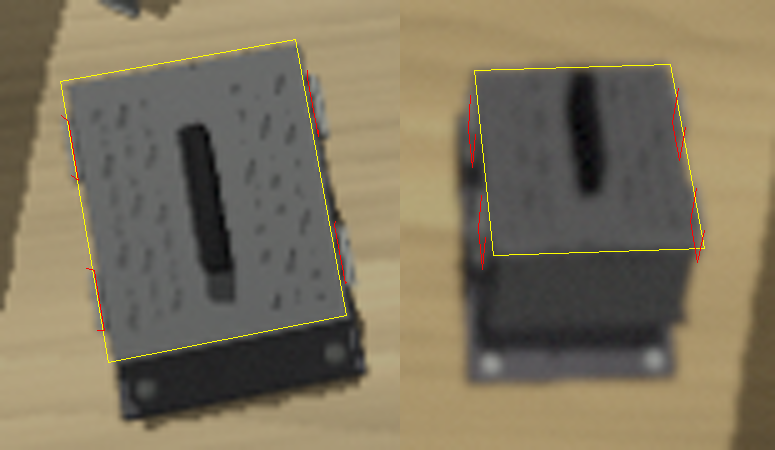

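View pics/s_20.png

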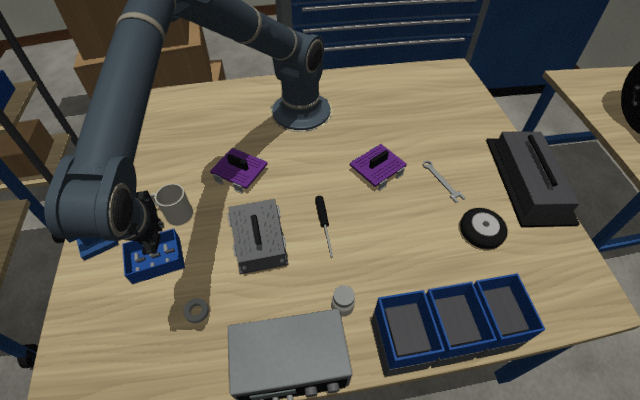

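Run:
```python
from h import *
np.set_printoptions(precision=4,suppress=True)
def mod(p,X):
    R=RL@Rz(p[2]); return np.asarray(X)@R.T+L0+RL@np.array([p[0],p[1],0])
E=[(c,V(*a,12),V(*b,12)) for c in("top","scene") for a,b in [((69,58),(69,-58)),((69,-58),(-69,-58)),((-69,-58),(-69,58)),((-69,58),(69,58))]]
for cams in(("scene",),("top",),("top","scene")):
    p=edgefit(E,[0,.002,0],mod,cams);print(cams,p[:2]*1e3,np.degrees(p[2]))
p=edgefit(E,[0,.002,0],mod,("scene",),verbose=False)
P0=mod(p,[[0,0,0]])[0];R0=RL@Rz(p[2])
def outer(sx,sy,th):
    u=np.array([0,sy*np.sin(th),-np.cos(th)]);n=np.array([0,sy*np.cos(th),np.sin(th)])
    h=np.array([0,sy*.061,.008]);q=[]
    for x,s in((-.015,0),(-.015,.03),(.015,.03),(.015,0),(-.015,0)): q.append(h+u*s+n*.002+[sx*.038+x,0,0])
    return np.array(q)@R0.T+P0
s=cv2.imread("pics/s_20.png");ims=[]
for c0 in((268,198),(222,202)):
    sy=1 if c0[0]>250 else -1
    sg=[((0,0,255),outer(a,sy,0)) for a in(1,-1)]+[((0,255,0),outer(a,sy,.25)) for a in(1,-1)]+[((0,255,255),rect(.069,.058,.012)@R0.T+P0)]
    ims+=[zoom("","scene",s,c0,20,56,10),zoom("","scene",s,c0,20,56,10,sg)]
cv2.imwrite("pics/c21.png",np.hstack(ims))
print(where())
```

```text
scene [69. 58. 12.] [ 69. -58.  12.] 25 med res px -0.10
scene [ 69. -58.  12.] [-69. -58.  12.] 25 med res px 0.60
scene [-69. -58.  12.] [-69.  58.  12.] 25 med res px -0.10
scene [-69.  58.  12.] [69. 58. 12.] 25 med res px 0.60
('scene',) [1.761  2.5248] 0.2113920442692586
top [69. 58. 12.] [ 69. -58.  12.] 25 med res px -0.10
top [ 69. -58.  12.] [-69. -58.  12.] 25 med res px 0.19
top [-69. -58.  12.] [-69.  58.  12.] 25 med res px -0.10
top [-69.  58.  12.] [69. 58. 12.] 18 med res px 0.50
('top',) [0.7731 0.5251] 0.63836766920922
top [69. 58. 12.] [ 69. -58.  12.] 25 med res px -0.20
top [ 69. -58.  12.] [-69. -58.  12.] 25 med res px 0.51
top [-69. -58.  12.] [-69.  58.  12.] 25 med res px 0.20
top [-69.  58.  12.] [69. 58. 12.] 25 med res px 0.19
scene [69. 58. 12.] [ 69. -58.  12.] 25 med res px 0.00
scene [ 69. -58.  12.] [-69. -58.  12.] 25 med res px 0.29
scene [-69. -58.  12.] [-69.  58.  12.] 25 med res px -0.30
scene [-69.  58.  12.] [69. 58. 12.] 25 med res px 0.99
('top', 'scene') [1.4227 1.7315] 0.04408688639868279
33.55 TCP lid mm [ -35.9 -191.1   91.8] F lid [-0.   0.5  0.5] rot [ 0.03  0.22 -0.05] q [ 39.  49. -35.  61.  32. 106.  12.] op 0.0001
None
```

View pics/c21.png

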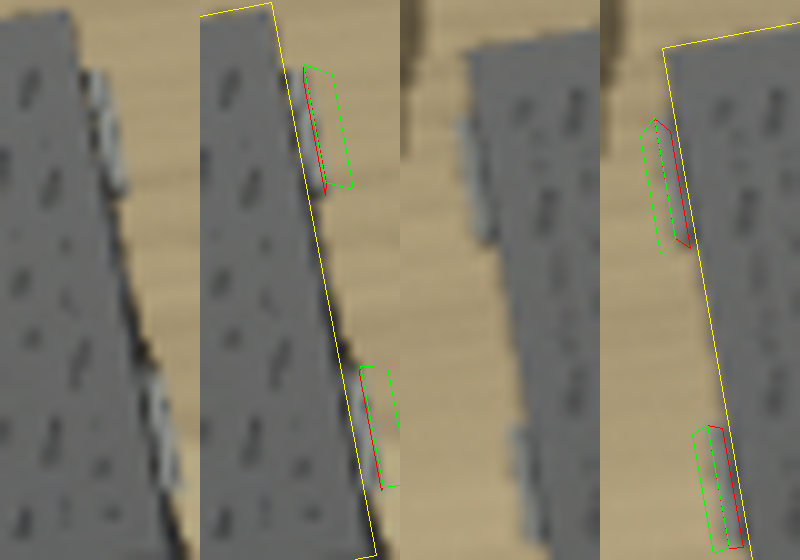

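Request:
step_arm:
  turn:
    - [0,0,0]
    - [0,0,0]
    - [0,0,0]
    - [0,0,0]
    - [0,0,0]
    - [0,0,0]
    - [0,0,0]
    - [0,0,0]
  slide:
    - [0.008,0,0.04]
    - [0.008,0,0.04]
    - [0.008,0,0.04]
    - [0.008,0,0.04]
    - [0.006,0,0.034]
    - [0,0.015,0]
    - [0,0.01,0]
    - [0,0,0]
  grip: [0,0,0,0,0,0,0,0]

```text
time_s: 34.35
tool_pos: [0.6034, -0.1818, 0.1663]
ee_rot: [[0.862, -0.503, -0.062], [0.053, -0.032, 0.998], [-0.504, -0.864, -0.001]]
force: [0.1, -0.4, -0.8]
opening: -0.0002
```

Request:
step_arm:
  turn:
    - [0,0,0]
    - [0,0,0]
    - [0,0,0]
    - [0,0,0]
    - [0,0,0]
    - [0,0,0]
    - [0,0,0]
    - [0,0,0]
  slide:
    - [0,0.002,0]
    - [0,0.002,0]
    - [0,0.002,0]
    - [0,0.002,0]
    - [0,0.002,0]
    - [0,0,0]
    - [0,0,0]
    - [0,0,0]
  grip: [0,0,0,0,0,0,0,0]

```text
time_s: 35.15
tool_pos: [0.5999, -0.1814, 0.1588]
ee_rot: [[0.864, -0.5, -0.062], [0.053, -0.031, 0.998], [-0.501, -0.866, -0.0]]
force: [-0.7, -0.5, -0.3]
opening: 0.0
```

```bash
python3 -c "
from h import *
where()"
```

```text
35.15 TCP lid mm [ 1.5  0.9 56.2] F lid [-0.5 -0.4 -0.6] rot [ 0.03  0.04 -0.06] q [ 31.  47. -38.  75.  26.  98.  -5.] op 0.0
```

Request:
step_arm:
  turn:
    - [0,0,0]
    - [0,0,0]
    - [0,0,0]
    - [0,0,0]
    - [0,0,0]
    - [0,0,0]
    - [0,0,0]
    - [0,0,0]
  slide:
    - [0,0.0015,0]
    - [0,0.0015,0]
    - [0,0.0015,0]
    - [0,0.0015,0]
    - [0,0,0]
    - [0,0,0]
    - [0,0,0]
    - [0,0,0]
  grip: [0,0,0,0,0,0,0,0]

```text
time_s: 35.95
tool_pos: [0.5968, -0.1817, 0.1535]
ee_rot: [[0.864, -0.5, -0.062], [0.053, -0.031, 0.998], [-0.501, -0.865, -0.0]]
force: [-0.7, 0.6, 0.6]
opening: -0.0001
```

```bash
python3 -c "
from h import *
where()"
```

```text
35.95 TCP lid mm [ 1.4  0.9 50.2] F lid [-0.9  0.6  0.2] rot [ 0.03  0.03 -0.06] q [ 31.  47. -38.  76.  26.  97.  -6.] op -0.0001
```

Request:
step_arm:
  turn:
    - [0,0,0]
    - [0,0,0]
    - [0,0,0]
    - [0,0,0]
    - [0,0,0]
    - [0,0,0]
    - [0,0,0]
    - [0,0,0]
  slide:
    - [0,0.0015,0]
    - [0,0.0015,0]
    - [0,0.0015,0]
    - [0,0.0015,0]
    - [0,0.001,0]
    - [0,0,0]
    - [0,0,0]
    - [0,0,0]
  grip: [0,0,0,0,0,0,0,0]

```text
time_s: 36.75
tool_pos: [0.5933, -0.1819, 0.1475]
ee_rot: [[0.864, -0.5, -0.062], [0.053, -0.031, 0.998], [-0.501, -0.865, -0.0]]
force: [-0.1, 0.4, 0.6]
opening: 0.0
```

```bash
python3 look.py 22
```

```text
36.75 TCP lid mm [ 1.4  0.9 43.1] F lid [-0.4  0.4  0.5] rot [ 0.03  0.03 -0.06] q [ 31.  47. -38.  77.  26.  96.  -6.] op 0.0
```

View pics/l_22.png

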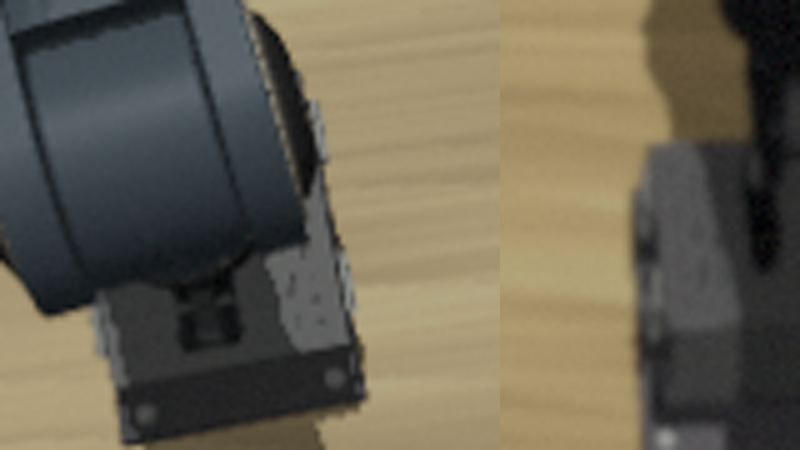

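Request:
step_arm:
  turn:
    - [0,0,0]
    - [0,0,0]
    - [0,0,0]
    - [0,0,0]
    - [0,0,0]
    - [0,0,0]
    - [0,0,0]
    - [0,0,0]
  slide:
    - [0,0.0015,0]
    - [0,0.0015,0]
    - [0,0.0015,0]
    - [0,0.0015,0]
    - [0,0.001,0]
    - [0,0,0]
    - [0,0,0]
    - [0,0,0]
  grip: [0,0,0,0,0,0,0,0]

```text
time_s: 37.65
tool_pos: [0.5898, -0.1821, 0.1414]
ee_rot: [[0.864, -0.5, -0.062], [0.053, -0.031, 0.998], [-0.501, -0.865, -0.0]]
force: [-0.7, 0.2, 0.3]
opening: 0.0001
```

```bash
python3 -c "
from h import *
where()"
```

```text
37.65 TCP lid mm [ 1.4  0.9 36.2] F lid [-0.8  0.2 -0.1] rot [ 0.03  0.03 -0.06] q [ 31.  47. -38.  78.  26.  95.  -6.] op 0.0001
```

Request:
step_arm:
  turn:
    - [0,0,0]
    - [0,0,0]
    - [0,0,0]
    - [0,0,0]
    - [0,0,0]
    - [0,0,0]
    - [0,0,0]
    - [0,0,0]
  slide:
    - [0,0.0015,0]
    - [0,0.0015,0]
    - [0,0.0015,0]
    - [0,0.0015,0]
    - [0,0,0]
    - [0,0,0]
    - [0,0,0]
    - [0,0,0]
  grip: [0,0,0,0,0,0,0,0]

```text
time_s: 38.45
tool_pos: [0.5883, -0.1822, 0.1387]
ee_rot: [[0.866, -0.497, -0.062], [0.053, -0.032, 0.998], [-0.498, -0.867, -0.001]]
force: [2.0, -0.3, 9.8]
opening: 0.0003
```

```bash
python3 -c "
from h import *
where()"
```

```text
38.45 TCP lid mm [ 1.5  0.9 33. ] F lid [-3.2 -0.4  9.5] rot [ 0.08 -0.    0.16] q [ 31.  47. -38.  78.  26.  95.  -6.] op 0.0003
```

Request:
step_arm:
  turn:
    - [0,0,0]
    - [0,0,0]
    - [0,0,0]
    - [0,0,0]
    - [0,0,0]
    - [0,0,0]
    - [0,0,0]
    - [0,0,0]
  slide:
    - [0,-0.003,0]
    - [0,-0.015,0]
    - [0,-0.03,0]
    - [0,-0.03,0]
    - [0,0,-0.045]
    - [0,0,-0.048]
    - [0,0,-0.048]
    - [0,0,-0.04]
  grip: [0,0,0,0,0,0,0,0]

```text
time_s: 39.25
tool_pos: [0.6362, -0.3637, 0.2032]
ee_rot: [[0.863, -0.501, -0.06], [0.051, -0.031, 0.998], [-0.502, -0.865, -0.001]]
force: [0.1, -0.5, -1.4]
opening: -0.0001
```

```bash
python3 look.py 23
python3 - <<'E'
from h import *
np.set_printoptions(precision=3,suppress=True)
def mod(p,X):
    R=RL@Rz(p[2]); return np.asarray(X)@R.T+L0+RL@np.array([p[0],p[1],0])
E=[(c,V(*a,12),V(*b,12)) for c in("top","scene") for a,b in [((69,58),(69,-58)),((69,-58),(-69,-58)),((-69,-58),(-69,58)),((-69,58),(69,58))]]
p=edgefit(E,[0,.002,0],mod,verbose=False);print(p[:2]*1e3,np.degrees(p[2]))
E
```

```text
39.25 TCP lid mm [   1.  -183.2  107.3] F lid [ 0.8 -0.5 -1.2] rot [ 0.04 -0.08 -0.13] q [ 35.  53. -34.  54.  33. 109.  12.] op -0.0001
[1.438 1.891] -0.15639328441662897
```

View pics/s_23.png

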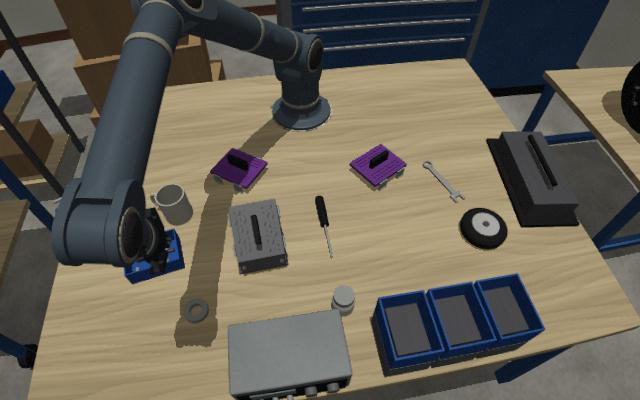

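View pics/l_23.png

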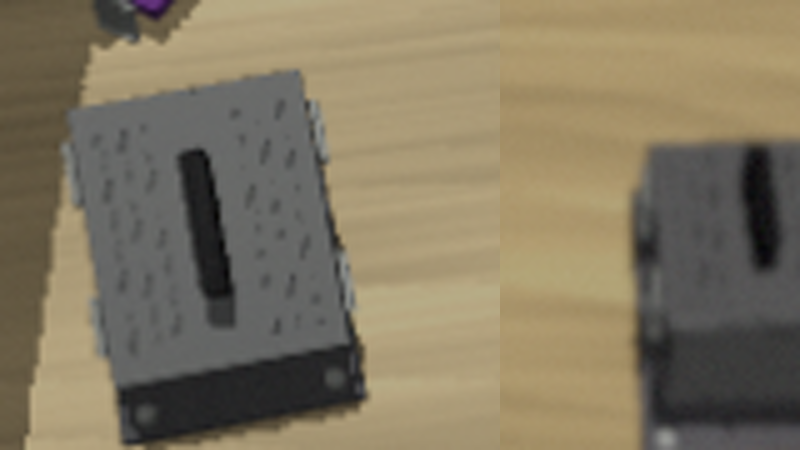

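View pics/t_23.png

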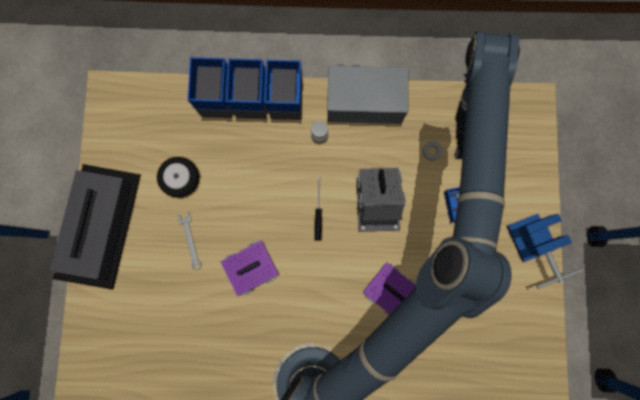

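The lid sits square, all four clips lie flat against the walls, and the bystanders are where they were. The arm is clear, so I'm handing in.

```bash
python3 -c "
from station import *
print(hand_in())"
```

```text
the job is handed in; nothing more can be done
None
```

I placed the grey lid on the leaning box, flipped all four clips down, and handed the job in at about 39.5 s with the arm touching nothing.

**Last checks**
- **Clips:** in both final pictures each clip shows only as a thin strip along the wall. Each one stopped firmly against a 6–10 N push.
- **Lid:** it took about 10 N on the handle with no give. The final fit puts it about 1.5–2 mm off my nominal centre and turned by less than 0.2°. That is about the play of the rim in the opening.
- **Bystanders:** the screwdriver, jar, mug, wrench, wheel, bearing, bin and both purple look-alikes look unmoved in the pictures I compared by eye. The arm hides part of the bin in the last top view.

**What went wrong or disagreed**
- **First pass on two clips:** on the +y side I only brought the clips to about 1 rad, because the shut fingertips ended roughly 23 mm farther back than I had reckoned from the text. I redid both at a deeper position.
- **One hard push:** I pushed one −y clip end-on with about 36 N. It slid the lid about 2 mm sideways within its play; the clip was then pressed down properly from above.
- **Cameras:** the two disagreed by about 1 pixel (2 mm) on the lid's position.

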